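Fit the tube head to the splined drive of an inclined rotator and key it tight

ROBOT

A 6-joint arm with a two-finger parallel gripper is mounted at the origin on a cart in front of the work surface, level with it; the furniture and walls round the work are solid. World frame = base frame: x ahead of the robot, y to its left, z up, the work surface at z = 0. Lengths are in m, angles in rad, forces in N, time in s.
With the tool pointing down it reaches from about 0.325 to 0.875 m from the base axis. Payload 4.4 kg.
Tool frame: the origin (TCP) lies at the very end of the fingers, on their centre line; the grasp point (between the pads) lies 19 mm behind it; z points along the fingers, x is the direction in which the jaws open and shut, and the axes are right-handed (so a half turn about z gives the same grasp; the last joint's range is limited). The gripper opens to 85 mm and grips with 20 to 120 N. Pads are 22 mm wide; open, the fingers measure 114 mm over their backs; the gripper's body (76 mm by 85 mm) begins 54 mm behind the grasp point. The pads swing forward as they close: fully open they stand 13 mm farther back than shut.
Start: joints at [1.109, 0.207, 1.542, -0, 1.393, -0.15], TCP at [0.176, 0.547, 0.231] pointing down, gripper open.
Joint ranges: [-2.73, 2.73], [-0.86, 2.22], [0.23, 2.46], [-1.11, 4.25], [0.08, 2.63], [-2.82, 2.82]. Speed limits (rad/s): [2.79, 2.79, 3.14, 3.14, 3.14, 3.14].

INTERFACE

Orientations are given as a rotation vector (axis times angle).
In Python, from rig import get_state, camera, camera_params, sign_off gives the robot as it stands.
- The arm moves only by the tool apply_moves, never from a script. Its argument "series" is a list of rows, each a list of 6 numbers: the shift along the tool's x, y, z in m, then the turn, a rotation vector about the tool's x, y, z in rad. A call has 1 to 20 rows; each row shifts and turns the commanded pose from where the row before left it, along the tool's axes as they then stand; what a row does not reach is not made up. A row lasts 1/10 s, in which the tool goes at most 50 mm and 8.59 degrees, less where a joint would pass 70% of its speed; a pose out of reach is approached as far as the arm can. A call with a gripper value outside its range is refused whole. "gripper" is the closure, from 0 (fully open) to 1 (shut), set as the call begins (left out, the last holds). The fingers move at their own pace and stop on an object; "squeeze" is the grip in N (left out, the last holds). Time passes only in rows, so rows that do not move let the fingers close. It gives the time, the measured TCP pose, the force and the opening at its end, in the units of the state.
- get_state(): the state, without advancing time (a new reading comes with each control period).
- camera(name): name is "scene" or "top"; returns the picture (420x560x3 uint8, red, green, blue); there is no depth.
- camera_params(name): a dict with "K" (3x3 intrinsics, pixels), "eye" and "orientation" of the camera in the world. Camera axes: x right, y down, z forward; pixel columns grow to the right and rows downward; lengths in m; the calibration is good to about 2 mm. A picture is of the moment at which its call begins. camera_params takes no time and is no camera call.
- sign_off(): hands the job in, once; it reports no verdict.
The state is a dict: "clock": time; "joint_positions": joint angles; "qd": joint speeds; "joint_torque": joint torques, N m; "eef_pos": TCP position; "tool_rot": TCP orientation; "contact_force": force on the tool from outside, world axes, zero at the start; "wrist_torque": the same for the moment, N m; "finger_gap": opening from 0.0 (shut) to 1.0 (fully open).
Only numpy, scipy, OpenCV 4.12 (cv2) and the standard library are available. Lean on these libraries where they do the work, as an engineer would, in place of code of your own. Each camera call takes 0.05 s, during which the arm holds its last target.

TASK

Fit the loose six-arm tube head onto the tilted splined shaft of the rotator: turn it until the splines line up, then slide it fully home against the flange without forcing it. Then take the yellow-headed taper key from its slot in the rotator's console and push it firmly into the marked keyway in the top of the hub, sloping side outwards, until it is tight, and let go. Leave the timer, the dish and the sample cup where they are.

Things in the scene. Friction and masses are not known exactly. Their poses are not given: they have to be found in the camera images.
- rotator: white bench rotator, fixed: tilted motor drum, grey console at its +y side with a dark front panel; 175 x 250 mm. Origin under the drum's base; x points to its back. The shaft leans 30 degrees from vertical towards its front (-x), the robot's side
- spindle (a point): on the shaft's axis, in the face of its dark 60 mm flange, 108 mm above the worktop. z points outwards along the shaft (30 degrees from vertical), x through the middle of one of its 6 splines (every 60 degrees, 32 mm outer diameter, 6 mm wide, bevelled from 41 mm to pointed ends 49 mm above the flange). Core 22 mm in diameter, 50 mm long, then a conical nose to 58 mm
- drive (a joint): angle of the drive shaft about its axis, rad, positive counter-clockwise seen from its outer end; starts at any angle; turns against a slight motor drag (0.06 Nm), so it gives way a little when the splines find each other, and stays where it is left
- tube_head: loose head, 0.35 kg, standing on its hub; origin at the hub's underside, axes as hub_center. Six blue arms 10 to 18 mm above the underside (ribs to 26 mm near the hub) carry white tube clips out to 71 mm from the axis, 9 to 27 mm up. The arms stand midway between the hub's flats, at 30, 90, 150.. degrees from x
- hub_center (a point): centre of the head's aluminium hub: hexagonal, 54 mm across flats, 50 mm tall, bored through. z runs up the bore, x to the flat with the yellow patch (keyway side); flats at 0, 60.. degrees from x. The bore's 6 grooves lie in line with the flats, its 6 teeth with the arms; play 1.2 mm, 6 degrees. Fits in any of 6 positions; home, this point is 25 mm from the flange
- slot_mouth (a point): middle of the keyway's mouth in the hub's top face, 19.4 mm from the axis along x, 25 mm above hub_center, same axes. The keyway runs along -z between the top of a spline (16 mm from the shaft's axis) and the hub's leaning wall (22.8 mm from the hub's axis at the mouth, slope 1 in 5), 11 mm wide, flared at the mouth. The hub's play can narrow it until the key pushes the hub over
- key_grip (a point): centre of the key's yellow grip block (14 mm along x, 18 mm along y, 30 mm tall). At the start the key stands upright in the slot of the console, block resting on it 51 mm above the worktop. In the hub its x must point as the hub's x. Tight when this point is 22 to 25 mm above slot_mouth along z and within 2 mm of it along x; 12 to 20 N of push is enough
- taper_key: loose taper key, 0.04 kg; origin in the middle of the block's underside, z up. Below hangs a steel blade 31 mm long plus a 2 mm blunt nose, 9 mm wide along y. Its flat face is at x = -4.7 mm; the sloping face, towards +x, is 3.2 mm from it at the tip and 9.4 mm at the block
- timer: white timer standing on the worktop, 45 x 75 x 63 mm; leave alone; origin under its centre
- dish: red flat dish lying on the worktop, 60 mm diameter, 6 mm tall; leave alone; origin under its centre
- sample_cup: white sample cup with yellow lid, 54 mm diameter, 66 mm tall; leave alone; origin under its centre

How it is judged:
By the outcome, as a careful person would: the job done as asked, in the order asked, and still so for the second after the job is handed in, with the robot touching nothing.
It also fails if it takes over 64 s, if anything falls off the work surface, if the arm or the gripper's body presses on something with over 40 N, if the wrist force passes 120 N, or if a joint passes its speed limit or range.

## Working session

There is one attempt and no reset: what is moved stays moved. The work goes in short steps, Python scripts to look and compute and a tool call to move; the robot and the scene stay as the last step left them, time stands still between calls to the robot, and variables do not carry over. Pictures are saved under pics/ and viewed, and the job is handed in when it is done.

Besides the shell and the picture viewer there is one more tool, called after "Emit:" as name(argument=value, ...), one argument or row to a line, values as JSON. apply_moves: Moves the arm, as the interface text tells. Its arguments: {"type":"object","properties":{"series":{"type":"array"},"gripper":{"type":"number"},"squeeze":{"type":"number"}},"required":["series"]}

```bash
ls; mkdir -p pics; python3 - <<'E'
from rig import *
import cv2
print(get_state())
for n in("scene","top"):
    im=camera(n); cv2.imwrite(f"pics/{n}0.png",im[:,:,::-1]); print(n,camera_params(n))
E
```

```text
pics
{'clock': 0.0, 'joint_positions': array([ 1.10947937e+00,  2.07450107e-01,  1.54298342e+00, -2.39360839e-05,
        1.39349158e+00, -1.50488412e-01]), 'qd': array([-0.00020705,  0.00016348, -0.00067329,  0.00069204, -0.00350897,
        0.00128775]), 'joint_torque': array([ 1.28788597e-03, -3.83028710e+01, -2.91603237e+01, -2.36853675e-04,
        1.03602558e-02,  1.51607998e-05]), 'eef_pos': array([0.1755275 , 0.54674557, 0.2300947 ]), 'tool_rot': array([ 2.53763147,  1.85017012, -0.00323243]), 'contact_force': array([ 0.58566693, -0.04507412, -0.22848149]), 'wrist_torque': array([-0.01095098, -0.07558648, -0.02412413]), 'finger_gap': 1.000273829242657}
scene {'K': array([[407.05713938,   0.        , 279.22850015],
       [  0.        , 407.05713938, 213.44612639],
       [  0.        ,   0.        ,   1.        ]]), 'eye': array([-0.1107569 ,  0.45955247,  0.430346  ]), 'orientation': array([-1.01239747,  2.0534897 , -1.34061202])}
top {'K': array([[532.15818567,   0.        , 287.44522892],
       [  0.        , 532.15818567, 219.24424254],
       [  0.        ,   0.        ,   1.        ]]), 'eye': array([ 0.47638791, -0.01515595,  1.17177131]), 'orientation': array([-2.23967338,  2.17613389, -0.01060206])}
```

View pics/scene0.png

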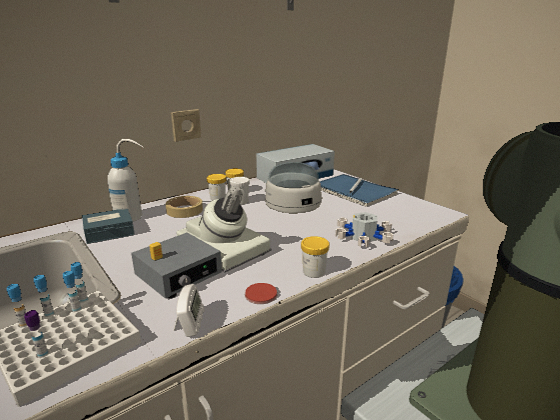

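View pics/top0.png

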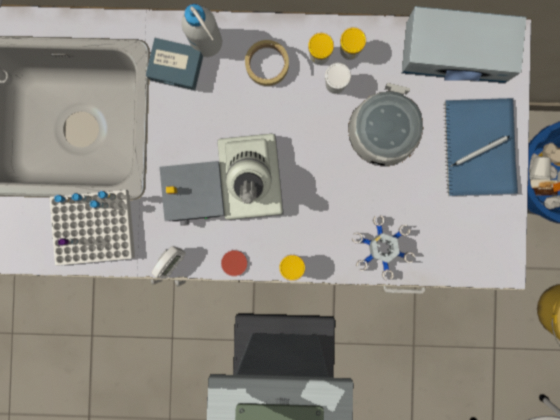

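The arm is out of view in both pictures. In the top one: rotator drum about (248,180), key (171,190), head (385,247). In the scene one: shaft (233,200), key (155,250), head (365,228). Zooming in on these.

```bash
cat > h.py <<'E'
import numpy as np, cv2
from scipy.spatial.transform import Rotation as R
from rig import *
P={n:camera_params(n) for n in("scene","top")}
def proj(n,p):
    c=P[n]; q=R.from_rotvec(c["orientation"]).inv().apply(np.atleast_2d(p)-c["eye"]); q=q@c["K"].T; return q[:,:2]/q[:,2:]
def ray(n,uv):
    c=P[n]; d=np.linalg.solve(c["K"],[uv[0],uv[1],1.]); d=R.from_rotvec(c["orientation"]).apply(d); return c["eye"],d/np.linalg.norm(d)
def onz(n,uv,z):
    e,d=ray(n,uv); return e+d*(z-e[2])/d[2]
def tri(a,b):
    e1,d1=ray("scene",a);e2,d2=ray("top",b)
    A=np.stack([d1,-d2],1); t=np.linalg.lstsq(A,e2-e1,rcond=None)[0]
    p,q=e1+t[0]*d1,e2+t[1]*d2; return (p+q)/2,np.linalg.norm(p-q)
def crop(im,u0,v0,w,h,k,name):
    c=cv2.resize(im[v0:v0+h,u0:u0+w],None,fx=k,fy=k,interpolation=cv2.INTER_CUBIC); cv2.imwrite("pics/"+name,c)
E
python3 - <<'E'
from h import *
t=cv2.imread("pics/top0.png");s=cv2.imread("pics/scene0.png")
a=cv2.resize(t[120:240,150:300],None,fx=5,fy=5,interpolation=2)
cv2.imwrite("pics/t_rot.png",a)
crop(t,340,205,90,80,7,"t_head.png")
crop(s,320,190,90,65,8,"s_head.png")
crop(s,130,175,150,115,5,"s_rot.png")
E
```

```text
(no output)
```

View pics/t_rot.png

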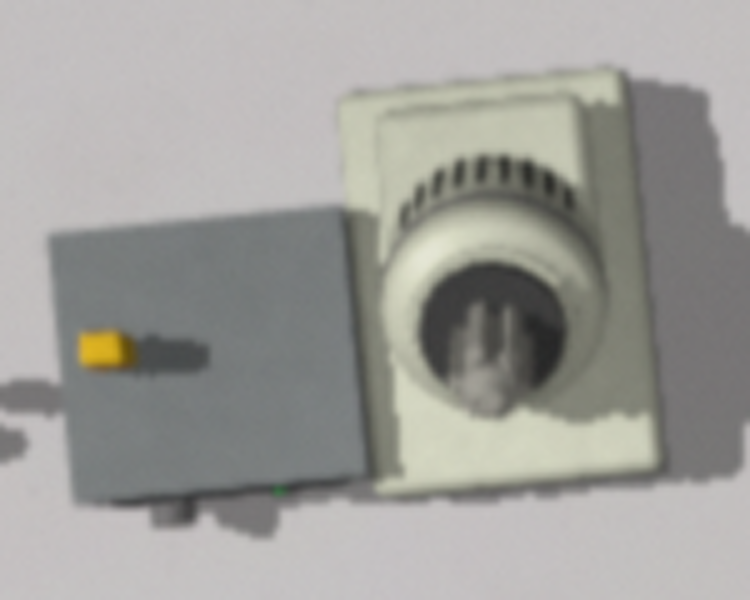

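View pics/t_head.png

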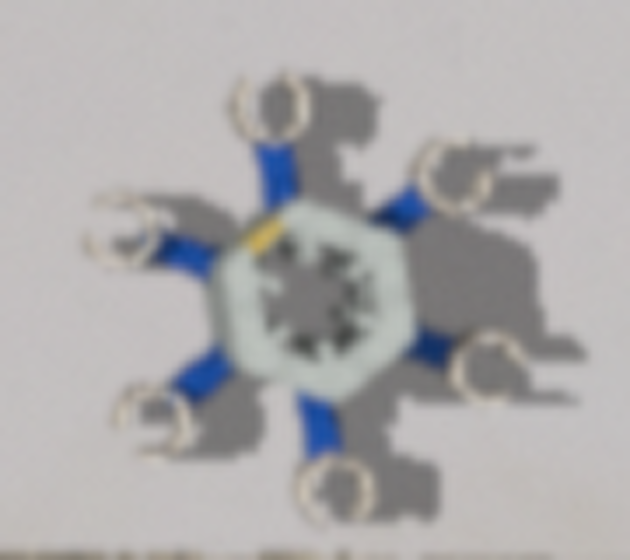

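View pics/s_head.png

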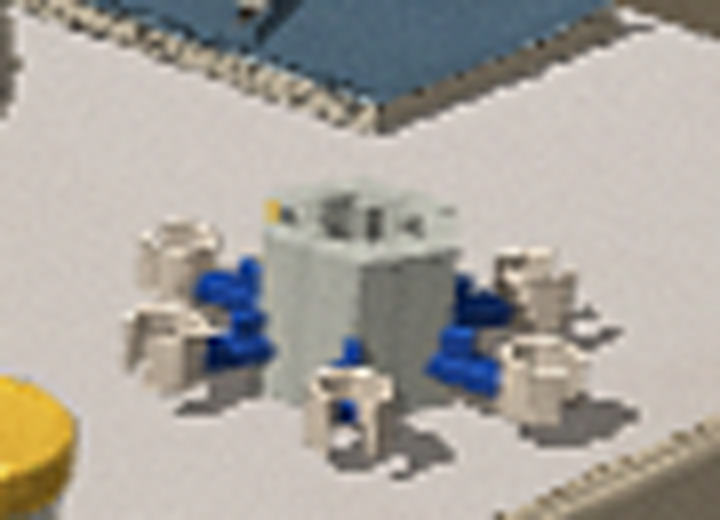

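View pics/s_rot.png

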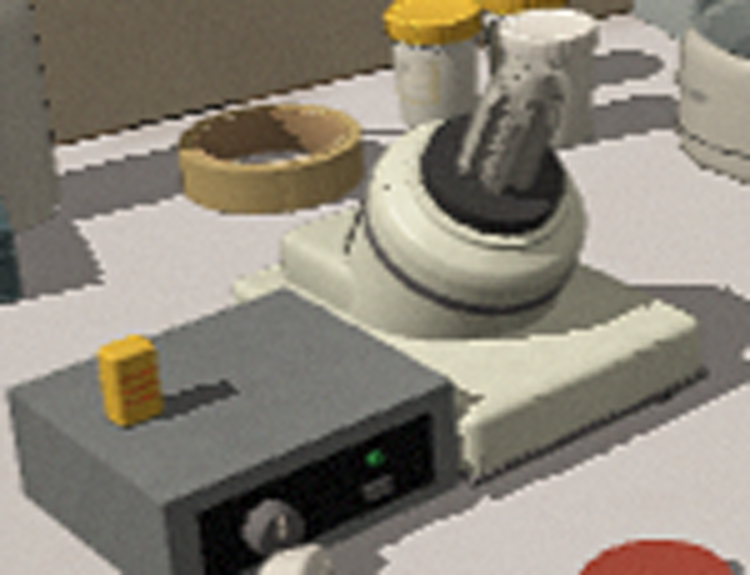

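```bash
python3 - <<'E'
from h import *
# average several frames? check noise first
t=cv2.imread("pics/top0.png");s=cv2.imread("pics/scene0.png")
crop(s,145,235,35,30,20,"s_key.png")
crop(s,205,175,50,50,12,"s_shaft.png")
crop(t,230,165,38,40,15,"t_shaft.png")
# key mask
for n,im,b in(("top",t,(150,170,190,205)),("scene",s,(140,235,175,270))):
    c=im[b[2]:b[3],b[0]:b[1]] if 0 else im[b[1]:b[3],b[0]:b[2]]
    h=cv2.cvtColor(c,cv2.COLOR_BGR2HSV); m=((h[...,0]>12)&(h[...,0]<32)&(h[...,1]>140)).astype(np.uint8)
    ys,xs=np.nonzero(m); print(n,len(xs),xs.mean()+b[0],ys.mean()+b[1],xs.min()+b[0],xs.max()+b[0],ys.min()+b[1],ys.max()+b[1])
# console top corners (height ~0.051) by hand from top crop
cs={k:(150+u/5-.4,120+v/5-.4) for k,(u,v) in dict(TL=(50,235),TR=(340,207),BL=(75,503),BR=(370,475)).items()}
for k,v in cs.items(): print(k,onz("top",v,0.051).round(4))
for k,(u,v) in dict(bTL=(338,97),bTR=(625,70),bBR=(662,468),bBL=(378,492)).items(): print(k,onz("top",(150+u/5-.4,120+v/5-.4),0.02).round(4))
print("tip,flange:",tri((236,186),(248,200)),tri((229.4,211),(248.6,186.6)))
E
```

```text
top 64 170.84375 189.671875 166 176 187 193
scene 172 155.38953488372093 250.57558139534885 150 162 242 259
TL [0.6001 0.2681 0.051 ]
TR [0.6153 0.1457 0.051 ]
BL [0.4871 0.2538 0.051 ]
BR [0.5025 0.1295 0.051 ]
bTL [0.667  0.1526 0.02  ]
bTR [0.6822 0.0282 0.02  ]
bBR [0.5098 0.0071 0.02  ]
bBL [0.4959 0.1298 0.02  ]
tip,flange: (array([0.52999112, 0.071272  , 0.16121012]), np.float64(0.0036484615331293054)) (array([0.5592156 , 0.07438949, 0.0992989 ]), np.float64(0.00036311352091406127))
```

View pics/s_key.png

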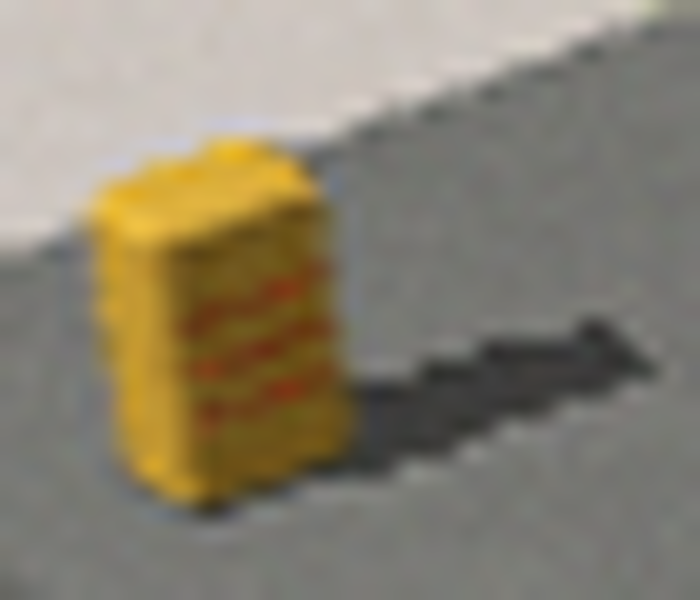

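View pics/s_shaft.png

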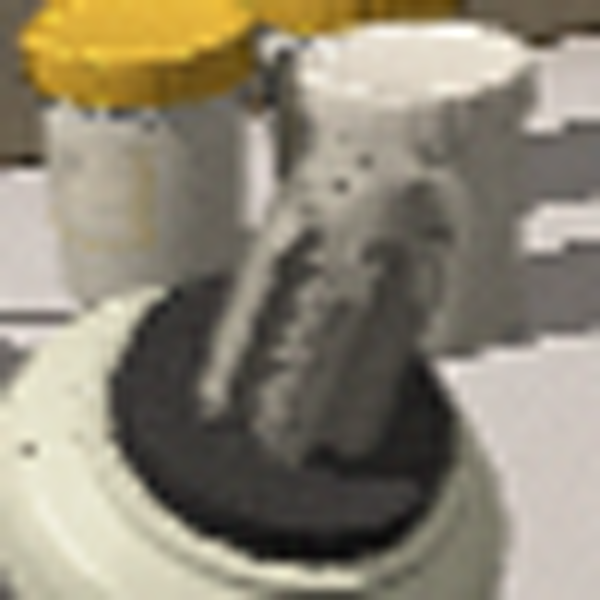

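View pics/t_shaft.png

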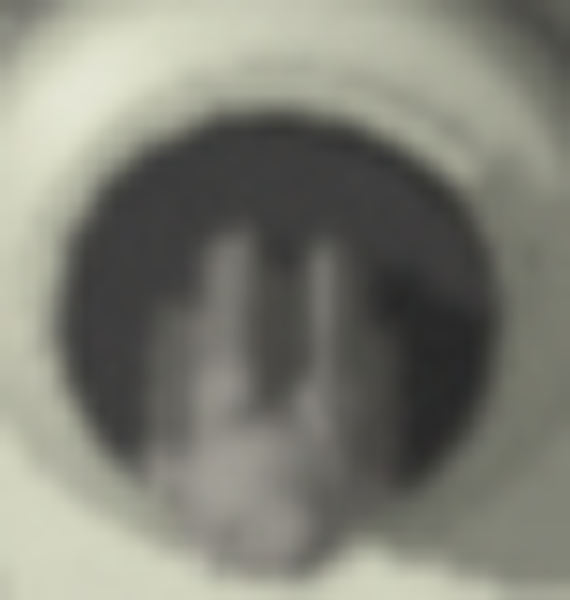

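```bash
cat >> h.py <<'E'
YAW=np.radians(7.15)
N=np.array([-.5*np.cos(YAW),-.5*np.sin(YAW),np.cos(np.pi/6)])
XR=np.array([np.cos(YAW),np.sin(YAW),0]); YR=np.array([-XR[1],XR[0],0]); XT=np.cross(YR,N) # in-plane, back/up
E
python3 - <<'E'
from h import *
from scipy.optimize import least_squares
def fit(n,im,b,seed,excl,thr):
    g=cv2.cvtColor(im,cv2.COLOR_BGR2GRAY)
    k=8; c=cv2.resize(g[b[1]:b[3],b[0]:b[2]],None,fx=k,fy=k,interpolation=cv2.INTER_CUBIC)
    m=(c<thr).astype(np.uint8); cs,_=cv2.findContours(m,0,1); cn=max(cs,key=cv2.contourArea)
    h=cv2.convexHull(cn)[:,0].astype(float)
    # resample the hull
    pts=(cn[:,0]+.5)/k-.5+[b[0],b[1]]
    hh=(h+.5)/k-.5+[b[0],b[1]]
    pts=np.array([p for p in pts if cv2.pointPolygonTest(hh.astype(np.float32).reshape(-1,1,2),(float(p[0]),float(p[1])),True)<0.35 and not excl(p)])
    C=np.array([.56,.074,.108])
    for it in range(15):
        q=[]
        for p in pts:
            e,d=ray(n,p); q.append(e+d*((C-e)@N)/(d@N))
        q=np.array(q)-C; X=np.stack([q@XT,q@YR],1)
        (a,bb,rr)=least_squares(lambda v:np.hypot(X[:,0]-v[0],X[:,1]-v[1])-v[2],[0,0,.03],loss='soft_l1',f_scale=.0005).x
        Cn=C+a*XT+bb*YR
        # slide along the mean ray to z=.108
        e=P[n]["eye"]; C=e+(Cn-e)*(.108-e[2])/(Cn[2]-e[2])
    print(n,len(pts),C.round(4),"r",rr.round(4),"u", [np.round(pts.min(0),1),np.round(pts.max(0),1)])
    vis=cv2.resize(im[b[1]:b[3],b[0]:b[2]],None,fx=k,fy=k,interpolation=2)
    for p in pts: cv2.circle(vis,(int((p[0]-b[0]+.5)*k),int((p[1]-b[1]+.5)*k)),1,(0,0,255),-1)
    cv2.imwrite(f"pics/fit_{n}.png",vis)
    return C
t=cv2.imread("pics/top0.png");s=cv2.imread("pics/scene0.png")
A=fit("top",t,(225,165,272,210),None,lambda p:p[1]>194,105)
B=fit("scene",s,(205,175,250,228),None,lambda p:p[1]<200 and p[0]>220 ,105)
for C in(A,B):print(proj("top",C),proj("scene",C))
E
python3 -c "
import cv2,numpy as np
a=cv2.imread('pics/fit_top.png');b=cv2.imread('pics/fit_scene.png')
h=max(a.shape[0],b.shape[0]);o=np.zeros((h,a.shape[1]+b.shape[1],3),'u1');o[:a.shape[0],:a.shape[1]]=a;o[:b.shape[0],a.shape[1]:]=b;cv2.imwrite('pics/fit.png',o)"
```

```text
top 461 [0.56  0.074 0.108] r 0.0301 u [array([233.6, 171.9]), array([263.7, 193.9])]
scene 363 [0.5486 0.0829 0.108 ] r 0.0309 u [array([213.7, 179.9]), array([243.1, 221.8])]
[[248.53816596 185.9359235 ]] [[229.08148554 206.92030234]]
[[243.93784195 191.48567267]] [[228.21566546 209.70288596]]
```

View pics/fit.png

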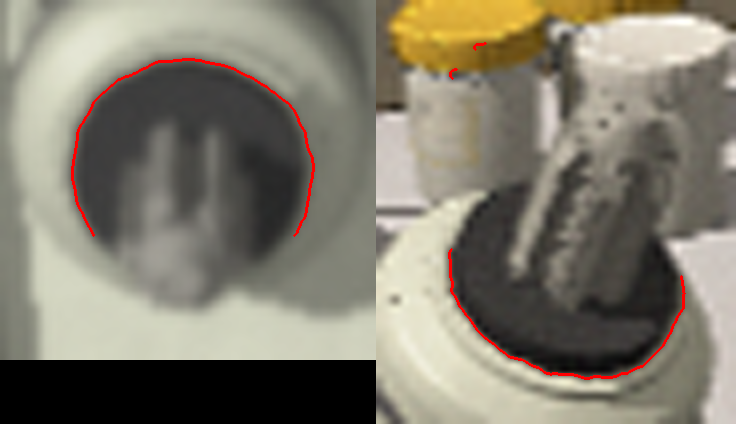

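```bash
python3 - <<'E'
from h import *
from scipy.optimize import least_squares
def fit(n,im,b,excl,thr,C0):
    g=cv2.cvtColor(im,cv2.COLOR_BGR2GRAY); k=8
    c=cv2.resize(g[b[1]:b[3],b[0]:b[2]],None,fx=k,fy=k,interpolation=cv2.INTER_CUBIC)
    cs,_=cv2.findContours((c<thr).astype(np.uint8),0,1); cn=max(cs,key=cv2.contourArea)
    hh=((cv2.convexHull(cn)[:,0]+.5)/k-.5+[b[0],b[1]]).astype(np.float32).reshape(-1,1,2)
    pts=(cn[:,0]+.5)/k-.5+[b[0],b[1]]
    pts=np.array([p for p in pts if cv2.pointPolygonTest(hh,(float(p[0]),float(p[1])),True)<0.35 and not excl(p)])
    C=np.array(C0)
    for it in range(30):
        q=[]
        for p in pts:
            e,d=ray(n,p); q.append(e+d*((C-e)@N)/(d@N))
        q=np.array(q)-C; X=np.stack([q@XT,q@YR],1)*1000
        r=least_squares(lambda v:np.hypot(X[:,0]-v[0],X[:,1]-v[1])-v[2],[0,0,30.],loss='soft_l1',f_scale=.5); a=r.x/1000
        Cn=C+a[0]*XT+a[1]*YR; e=P[n]["eye"]; C=e+(Cn-e)*(.108-e[2])/(Cn[2]-e[2])
    print(n,len(pts),C.round(4),"r",a[2].round(4),np.std(r.fun)); return C
t=cv2.imread("pics/top0.png");s=cv2.imread("pics/scene0.png")
for thr in(90,105,120):
  A=fit("top",t,(225,165,272,210),lambda p:p[1]>194,thr,[.55,.08,.108])
  B=fit("scene",s,(205,197,250,228),lambda p:p[1]<199,thr,[.55,.08,.108])
  for C in(A,B):print(proj("top",C),proj("scene",C))
E
```

```text
top 454 [0.5601 0.0742 0.108 ] r 0.0294 0.33120041818184226
scene 408 [0.5474 0.0834 0.108 ] r 0.0301 2.1992149476604053
[[248.43696739 185.84516086]] [[228.94885135 206.91785114]]
[[243.6488561 192.0573325]] [[228.28141875 209.9486332 ]]
top 461 [0.56  0.074 0.108] r 0.0301 0.3610817304961231
scene 387 [0.5468 0.0839 0.108 ] r 0.0301 0.7410438929249881
[[248.53816595 185.93592352]] [[229.08148554 206.92030235]]
[[243.41067793 192.38021444]] [[228.25514528 210.10639356]]
top 514 [0.5716 0.0649 0.108 ] r 0.0388 5.175842027137916
scene 369 [0.5475 0.0823 0.108 ] r 0.0314 7.509403746637292
[[253.23485115 180.28019543]] [[229.94313223 204.17148864]]
[[244.17687396 192.0352807 ]] [[228.71600188 209.81081381]]
```

```bash
python3 - <<'E'
from h import *
T=dict(TL=(50,235),TR=(340,207),BL=(75,503),BR=(370,475))
S=dict(TL=(12,390),TR=(285,290),BL=(165,503),BR=(450,385))
for k in T:
    t=(150+T[k][0]/5-.4,120+T[k][1]/5-.4); s=(130+S[k][0]/5-.4,175+S[k][1]/5-.4)
    p=onz("top",t,.051); print(k,p.round(4),np.array(s),proj("scene",p)[0].round(1),tri(s,t))
C=np.array([.56,.074,.108])
a=np.linspace(0,2*np.pi,100)
for off in(0,-.008):
  q=C+off*N+.03*(np.cos(a)[:,None]*XT+np.sin(a)[:,None]*YR)
  for n in("top","scene"): u=proj(n,q); print(off,n,u.min(0).round(1),u.max(0).round(1))
for n in("top","scene"): print("tip58",n,proj(n,C+.058*N),"core50",proj(n,C+.05*N))
E
```

```text
TL [0.6001 0.2681 0.051 ] [132.  252.6] [131.8 252.1] (array([0.60009017, 0.26814959, 0.04992074]), np.float64(0.0004604027667069056))
TR [0.6153 0.1457 0.051 ] [186.6 232.6] [187.3 231.9] (array([0.61584968, 0.1465292 , 0.04934833]), np.float64(0.001247976089528284))
BL [0.4871 0.2538 0.051 ] [162.6 275.2] [162.8 275. ] (array([0.48713713, 0.25394747, 0.05071461]), np.float64(0.0002567849507474713))
BR [0.5025 0.1295 0.051 ] [219.6 251.6] [221.2 250.3] (array([0.50326809, 0.13109715, 0.04825352]), np.float64(0.0028145111685593926))
0 top [233.5 172.2] [263.5 199.3]
0 scene [214.6 196.1] [243.2 218.2]
-0.008 top [233.7 170.5] [263.5 197.6]
-0.008 scene [213.7 198.7] [242.  220.7]
tip58 top [[247.82146741 198.90477668]] core50 [[247.92314418 197.03713684]]
tip58 scene [[237.05489069 187.24015624]] core50 [[235.90630127 190.06896992]]
```

```bash
python3 - <<'E'
from h import *
from scipy.optimize import least_squares
t=cv2.imread("pics/top0.png");s=cv2.imread("pics/scene0.png")
def contour(im,b,thr):
    g=cv2.cvtColor(im,cv2.COLOR_BGR2GRAY); k=8
    c=cv2.resize(g[b[1]:b[3],b[0]:b[2]],None,fx=k,fy=k,interpolation=cv2.INTER_CUBIC)
    cs,_=cv2.findContours((c<thr).astype(np.uint8),0,1); cn=max(cs,key=cv2.contourArea)
    return (cn[:,0]+.5)/k-.5+[b[0],b[1]]
pt=contour(t,(225,165,272,210),105); ps=contour(s,(205,190,250,228),105)
lo=pt[(pt[:,1]>184)&(pt[:,1]<197)&((pt[:,0]<238)|(pt[:,0]>257.5))]
up=ps[(ps[:,1]>191)&(ps[:,1]<206)&(ps[:,0]<223)]
print(lo[::12].round(1).tolist()); print(up[::8].round(1).tolist())
def rad(n,pts,C):
    o=[]
    for p in pts:
        e,d=ray(n,p); q=e+d*((C-e)@N)/(d@N)-C; o.append(np.hypot(q@XT,q@YR))
    return np.array(o)-.03
for nm,sets in(("top",[("top",lo)]),("scene",[("scene",up)]),("both",[("top",lo),("scene",up)])):
    f=lambda v:np.concatenate([rad(n,p,np.array([v[0]/1e3,v[1]/1e3,.108]))*1e3 for n,p in sets])
    r=least_squares(f,[560,74],loss='soft_l1',f_scale=.5); print(nm,r.x.round(1),np.abs(r.fun).mean())
E
```

```text
[[233.8, 184.1], [233.6, 185.6], [233.6, 187.1], [233.9, 188.6], [234.2, 190.1], [234.9, 191.6], [235.8, 193.1], [236.8, 194.6], [259.2, 196.7], [260.3, 195.2], [261.6, 193.7], [262.2, 192.2], [262.8, 190.7], [263.1, 189.2], [263.3, 187.7], [263.6, 186.2], [263.6, 184.7]]
[[220.6, 191.1], [220.9, 192.1], [220.8, 193.1], [220.1, 194.1], [220.1, 195.1], [220.4, 196.1], [219.8, 196.9], [219.3, 197.9], [218.6, 198.7], [217.9, 199.6], [216.9, 200.2], [216.3, 201.2], [215.7, 202.2], [215.3, 203.2], [214.7, 204.2], [214.3, 205.2], [221.4, 205.8], [221.9, 204.8], [222.2, 203.8], [222.3, 202.8], [222.6, 201.8]]
top [558.7  73.7] 0.2258729628214917
scene [583.   52.3] 4.56109846798964
both [558.6  73.6] 2.756439746230911
```

```bash
python3 - <<'E'
from h import *
t=cv2.imread("pics/top0.png")
# arms by blue mask
h=cv2.cvtColor(t,cv2.COLOR_BGR2HSV); m=((h[...,0]>100)&(h[...,0]<130)&(h[...,1]>140)).astype(np.uint8); m[:205]=0;m[285:]=0;m[:,:340]=0;m[:,430:]=0
ys,xs=np.nonzero(m); B=np.array([onz("top",(u,v),.018)[:2] for u,v in zip(xs,ys)])
# clips rings by hand, rim height .027
cl=[(270,107),(452,178),(488,368),(337,490),(153,415),(125,232)]
Cl=np.array([onz("top",(340+u/7-.43,205+v/7-.43),.022)[:2] for u,v in cl]); print("clip mean",Cl.mean(0).round(4))
for c in (Cl.mean(0),):
    a=np.degrees(np.arctan2(*(Cl-c).T[::-1])); r=np.hypot(*(Cl-c).T); print("clips",a.round(1),np.mod(a,60).round(1),r.round(4))
# opposite clip pairs intersection
# hub top face: bright greenish-grey mask
g=t[205:285,340:430].astype(int); k=8
big=cv2.resize(t[205:285,340:430],None,fx=k,fy=k,interpolation=cv2.INTER_CUBIC).astype(int)
gm=((big[...,1]-big[...,2]>4)&(big[...,1]>140)).astype(np.uint8)
gm=cv2.morphologyEx(gm,cv2.MORPH_OPEN,np.ones((9,9)))
cs,_=cv2.findContours(gm,0,1); c=max(cs,key=cv2.contourArea); 
hull=cv2.convexHull(c); ap=cv2.approxPolyDP(hull,12,True)[:,0]
px=(ap+.5)/k-.5+[340,205]; W=np.array([onz("top",p,.05)[:2] for p in px]); print("hex",px.round(1).tolist(),W.round(4).tolist())
M=cv2.moments(hull); print("hull ctr",onz("top",((M['m10']/M['m00']+.5)/k-.5+340,(M['m01']/M['m00']+.5)/k-.5+205),.05), "area",M['m00'])
vis=big.astype(np.uint8); cv2.drawContours(vis,[hull],-1,(0,0,255),1); cv2.polylines(vis,[ap],True,(255,0,255),1); cv2.imwrite("pics/hex.png",vis)
# yellow patch
y=((h[...,0]>15)&(h[...,0]<32)&(h[...,1]>110)).astype(np.uint8); y[:205]=0;y[285:]=0;y[:,:340]=0;y[:,430:]=0
ys,xs=np.nonzero(y); print("patch",xs.mean(),ys.mean(),len(xs),onz("top",(xs.mean(),ys.mean()),.05))
# arm directions by blue components
n,l,st,ce=cv2.connectedComponentsWithStats(m)
for i in range(1,n):
    if st[i,4]>8: print("blue",st[i,4],onz("top",ce[i],.02)[:2].round(4))
E
```

```text
clip mean [ 0.4428 -0.2128]
clips [  11.6  -49.3 -109.1 -168.8  129.3   71.3] [11.6 10.7 10.9 11.2  9.3 11.3] [0.0598 0.0587 0.0604 0.0598 0.0588 0.0587]
hex [[398.6, 250.9], [396.7, 254.9], [387.6, 261.7], [373.2, 256.2], [374.4, 252.2], [395.9, 247.7]] [[0.4366, -0.2408], [0.4281, -0.2371], [0.4134, -0.2183], [0.4241, -0.1878], [0.4325, -0.1902], [0.4433, -0.2351]]
hull ctr [ 0.42837036 -0.21530139  0.05      ] area 14358.5
patch 376.8 238.4 5 [ 0.46165305 -0.19443669  0.05      ]
blue 30 [ 0.4811 -0.2041]
blue 17 [ 0.4704 -0.243 ]
blue 23 [ 0.4553 -0.176 ]
blue 12 [ 0.4284 -0.2528]
blue 24 [ 0.4176 -0.1825]
blue 26 [ 0.4039 -0.2188]
```

View pics/hex.png

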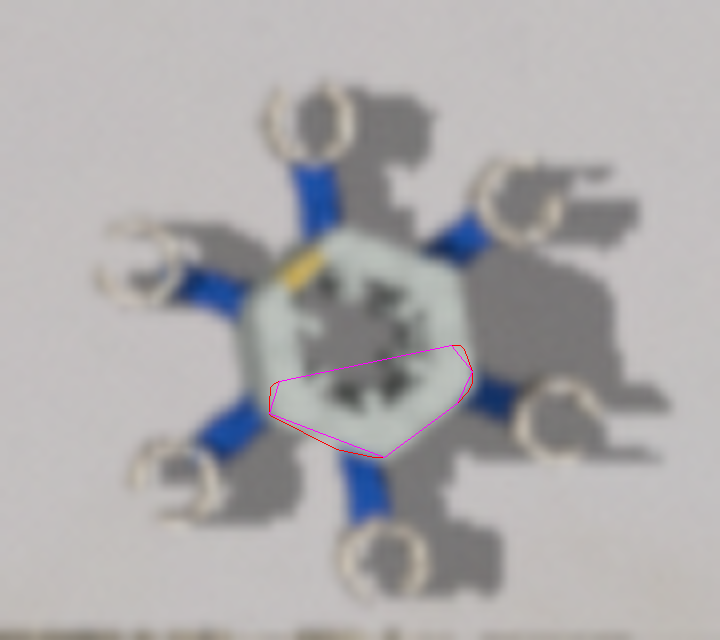

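```bash
python3 - <<'E'
from h import *
V=[(345,228),(465,270),(470,400),(385,457),(268,403),(258,290)]
W=np.array([onz("top",((u+.5)/8-.5+340,(v+.5)/8-.5+205),.05)[:2] for u,v in V]); c=W.mean(0)
print(c.round(4)); d=W-c; print(np.degrees(np.arctan2(d[:,1],d[:,0])).round(1),np.hypot(*d.T).round(4))
s=cv2.imread("pics/scene0.png")
print("scene proj of c top/bottom",proj("scene",[*c,.05]),proj("scene",[*c,0]), proj("scene",[.4428,-.2128,.05]))
# residual of flange in scene, spline check
C=np.array([.5588,.0738,.108])
for th in(30,-30,90,-90,150,-150):
    a=np.radians(th); dd=np.cos(a)*XT+np.sin(a)*YR
    p=C+np.array([[0],[.041]])*N+.0155*dd
    print(th,((proj("top",p)-[230,165]+.5)*15).round().tolist(),((proj("scene",p)-[205,175]+.5)*12).round().tolist())
print("tip",((proj("top",C+.058*N)-[230,165]+.5)*15).round(),((proj("scene",C+.058*N)-[205,175]+.5)*12).round())
# key
for z in(.081,.051): print("key",onz("top",(150+101/5-.4,120+350/5-.4),z))
print(tri((150+ (215-100)/20*0+155.4-150,250.6),(170.8,189.7)))
E
```

```text
[ 0.4436 -0.2126]
[  11.5  -52.9 -117.6 -168.8  124.    66. ] [0.0302 0.0323 0.0315 0.0308 0.0303 0.0312]
scene proj of c top/bottom [[364.85864906 216.36755903]] [[363.04947706 235.91221247]] [[365.20143583 216.45805489]]
30 [[216.0, 245.0], [206.0, 379.0]] [[219.0, 348.0], [283.0, 182.0]]
-30 [[332.0, 234.0], [327.0, 367.0]] [[291.0, 324.0], [357.0, 159.0]]
90 [[171.0, 342.0], [160.0, 478.0]] [[227.0, 416.0], [292.0, 250.0]]
-90 [[402.0, 319.0], [399.0, 455.0]] [[371.0, 366.0], [439.0, 203.0]]
150 [[241.0, 426.0], [233.0, 564.0]] [[308.0, 459.0], [376.0, 295.0]]
-150 [[356.0, 415.0], [351.0, 553.0]] [[380.0, 434.0], [450.0, 271.0]]
tip [[276. 526.]] [[396. 155.]]
key [0.54998626 0.23793486 0.081     ]
key [0.55201047 0.24489574 0.051     ]
(array([0.55085205, 0.23931901, 0.06610718]), np.float64(4.826014444790753e-05))
```

```bash
cat >> h.py <<'E'
def down(psi):
    a=np.radians(psi); x=np.array([np.cos(a),np.sin(a),0]); z=np.array([0,0,-1.]); return R.from_matrix(np.stack([x,np.cross(z,x),z],1))
def tilt(th): # tool z=-N, tool x at angle th from XT toward YR (deg)
    a=np.radians(th); x=np.cos(a)*XT+np.sin(a)*YR; z=-N; return R.from_matrix(np.stack([x,np.cross(z,x),z],1))
def cur():
    s=get_state(); return s["eef_pos"],R.from_rotvec(s["tool_rot"])
def rows(p0,r0,p1,r1,n,ease=True,rv=None):
    rv=(r0.inv()*r1).as_rotvec() if rv is None else np.array(rv)
    u=np.linspace(0,1,n+1); 
    if ease: 
        w=np.ones(n); m=min(3,n//3)
        for i in range(m): w[i]=w[-1-i]=(i+1)/(m+1)
        u=np.concatenate([[0],np.cumsum(w)/w.sum()])
    out=[];P_,R_=p0,r0
    for k in u[1:]:
        p=p0+(p1-p0)*k; r=r0*R.from_rotvec(rv*k)
        d=R_.inv().apply(p-P_); q=(R_.inv()*r).as_rotvec()
        out.append([*np.round(d,4),*np.round(q,4)])
        # accumulate rounding exactly
        P_=P_+R_.apply(out[-1][:3]); R_=R_*R.from_rotvec(out[-1][3:])
    o=np.array(out); print("max step mm %.1f deg %.2f"%(1e3*np.linalg.norm(o[:,:3],axis=1).max(),np.degrees(np.linalg.norm(o[:,3:],axis=1).max())))
    for a in range(0,len(out),20): print("["+",".join("["+",".join("%g"%(x+0) for x in r)+"]" for r in out[a:a+20])+"]")
    return P_,R_
E
python3 - <<'E'
from h import *
p,r=cur(); rows(p,r,np.array([.443,-.213,.15]),down(-19),20)
E
```

```text
max step mm 47.7 deg 5.37
[[-0.0094,0.0072,0.0012,0,0,0.0234],[-0.0186,0.0147,0.0024,0.0001,0.0001,0.0468],[-0.0267,0.0234,0.0036,0,0.0001,0.0702],[-0.0333,0.0337,0.0048,0.0001,0.0001,0.0937],[-0.0301,0.0366,0.0047,0.0001,0.0001,0.0936],[-0.0265,0.0393,0.0048,0.0001,0.0001,0.0936],[-0.0227,0.0416,0.0047,0,0.0001,0.0936],[-0.0188,0.0435,0.0048,0.0001,0.0001,0.0937],[-0.0145,0.0451,0.0048,0.0001,0.0001,0.0936],[-0.0104,0.0462,0.0047,0.0001,0.0001,0.0936],[-0.0059,0.047,0.0047,0.0001,0.0001,0.0936],[-0.0015,0.0474,0.0048,0.0001,0.0001,0.0937],[0.0029,0.0473,0.0047,0.0001,0.0002,0.0936],[0.0073,0.0468,0.0047,0,0.0001,0.0936],[0.0117,0.0459,0.0048,0.0001,0.0001,0.0936],[0.0159,0.0446,0.0047,0.0001,0.0001,0.0937],[0.02,0.043,0.0047,0.0001,0.0001,0.0936],[0.018,0.0306,0.0035,0,0.0001,0.0702],[0.0133,0.0196,0.0024,0.0001,0,0.0468],[0.0072,0.0095,0.0012,0,0.0001,0.0234]]
```

Emit:
apply_moves(
  series=[
    [-0.009,0.007,0.001,0,0,0.023],
    [-0.019,0.015,0.002,0,0,0.047],
    [-0.027,0.023,0.004,0,0,0.07],
    [-0.033,0.034,0.005,0,0,0.094],
    [-0.03,0.037,0.005,0,0,0.094],
    [-0.026,0.039,0.005,0,0,0.094],
    [-0.023,0.042,0.005,0,0,0.094],
    [-0.019,0.043,0.005,0,0,0.094],
    [-0.015,0.045,0.005,0,0,0.094],
    [-0.01,0.046,0.005,0,0,0.094],
    [-0.006,0.047,0.005,0,0,0.094],
    [-0.002,0.047,0.005,0,0,0.094],
    [0.003,0.047,0.005,0,0,0.094],
    [0.007,0.047,0.005,0,0,0.094],
    [0.012,0.046,0.005,0,0,0.094],
    [0.016,0.045,0.005,0,0,0.094],
    [0.02,0.043,0.005,0,0,0.094],
    [0.018,0.031,0.003,0,0,0.07],
    [0.013,0.02,0.002,0,0,0.047],
    [0.007,0.009,0.001,0,0,0.023],
  ],
  gripper=0,
  squeeze=50,
)

```text
clock: 2.1
eef_pos: [0.4401, -0.2152, 0.1479]
tool_rot: [3.096, -0.532, -0.001]
contact_force: [0.0, 0.1, 0.3]
finger_gap: 0.998
```

```bash
python3 - <<'E'
from h import *
p,r=cur(); s=get_state(); print(s["clock"],p.round(4),r.as_matrix().round(3).tolist(),s["joint_positions"].round(3),s["contact_force"].round(2))
for n in("top","scene"):
    im=camera(n)[:,:,::-1]; cv2.imwrite(f"pics/{n}1.png",im)
crop(cv2.imread("pics/top1.png"),320,180,120,100,6,"a1.png"); crop(cv2.imread("pics/scene1.png"),310,140,110,110,5,"b1.png")
d=np.array([.443,-.213,.022])-p; print(r.inv().apply(d),(r.inv()*down(-19)).as_rotvec())
E
```

```text
2.1 [ 0.4401 -0.2152  0.1479] [[0.943, -0.334, -0.001], [-0.334, -0.943, -0.0], [-0.001, 0.0, -1.0]] [-0.631  0.115  1.831 -0.     1.196 -0.291] [0.02 0.11 0.28]
[ 0.00207141 -0.00302341  0.12585404] [ 0.00028003  0.00063981 -0.0088678 ]
```

View pics/a1.png

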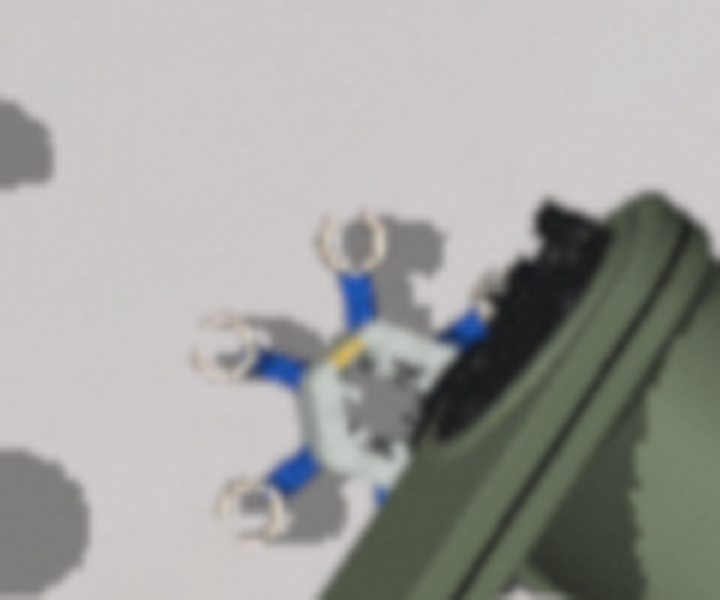

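View pics/b1.png

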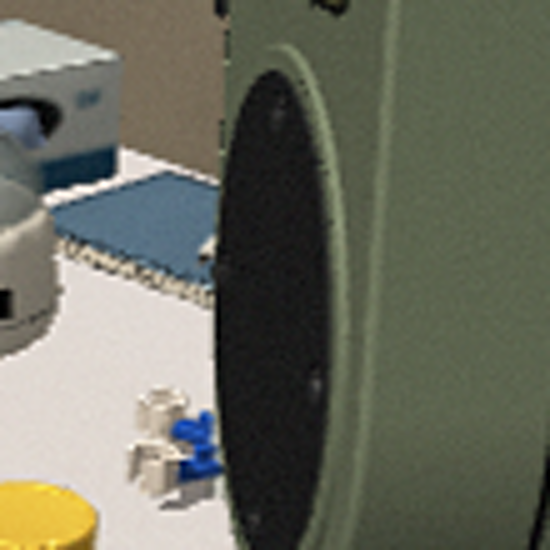

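Emit:
apply_moves(
  series=[
    [0.001,-0.002,0.01,0,0,-0.009],
    [0.001,-0.001,0.02,0,0,0],
    [0,0,0.03,0,0,0],
    [0,0,0.03,0,0,0],
    [0,0,0.02,0,0,0],
    [0,0,0.01,0,0,0],
    [0,0,0.006,0,0,0],
    [0,0,0,0,0,0],
  ],
)

```text
clock: 3.0
eef_pos: [0.4432, -0.2099, 0.022]
tool_rot: [-3.1, 0.51, 0.001]
contact_force: [-0.2, -0.4, 0.6]
finger_gap: 0.997
```

Emit:
apply_moves(
  series=[
    [0,0,0,0,0,0],
    [0,0,0,0,0,0],
    [0,0,0,0,0,0],
    [0,0,0,0,0,0],
    [0,0,0,0,0,0],
    [0,0,0,0,0,0],
    [0,0,0,0,0,0],
    [0,0,0,0,0,0],
  ],
  gripper=1,
  squeeze=50,
)

```text
clock: 3.8
eef_pos: [0.4448, -0.2117, 0.0238]
tool_rot: [3.098, -0.511, 0.005]
contact_force: [0.1, 1.2, 7.0]
finger_gap: 0.622
```

```bash
python3 - <<'E'
from h import *
p,r=cur(); s=get_state(); print(s["clock"],p.round(4),r.as_matrix().round(3).tolist(),s["contact_force"].round(2),s["wrist_torque"].round(2),s["finger_gap"])
crop(camera("top")[:,:,::-1],320,180,120,100,6,"a2.png")
E
```

```text
3.8 [ 0.4448 -0.2117  0.0238] [[0.947, -0.321, 0.003], [-0.321, -0.947, -0.002], [0.003, 0.001, -1.0]] [0.13 1.18 7.03] [ 0.16  0.02 -0.02] 0.6221494457495302
```

View pics/a2.png

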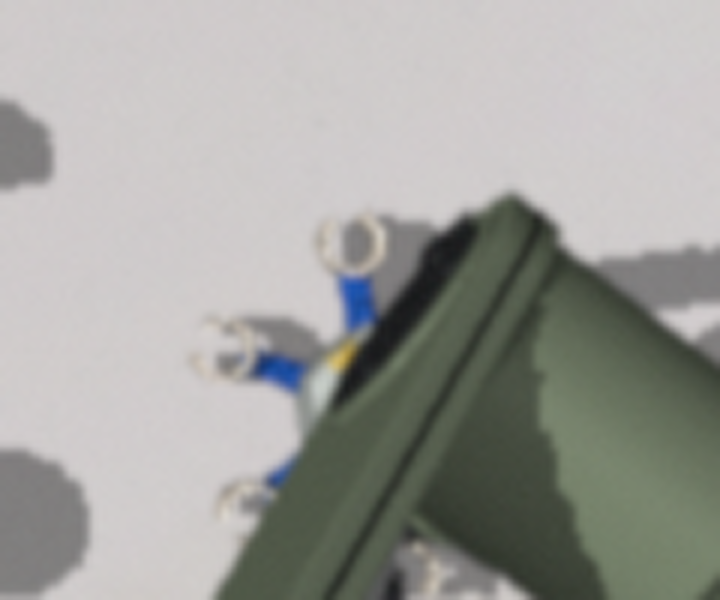

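```bash
python3 - <<'E'
from h import *
p,r=cur(); C=np.array([.5588,.0738,.108])
p1=p+[0,0,.17]; P1,R1=rows(p,r,p1,r,7)
rows(P1,R1,C+.15*N-.0018*XT,tilt(88),20)
E
```

```text
max step mm 34.0 deg 0.00
[[0,0,-0.0113,0,0,0],[0.0001,0,-0.0227,0,0,0],[0.0001,0,-0.034,0,0,0],[0.0001,0.0001,-0.034,0,0,0],[0.0001,0,-0.034,0,0,0],[0.0001,0,-0.0227,0,0,0],[0.0001,0,-0.0113,0,0,0]]
max step mm 16.7 deg 6.85
[[-0.0008,-0.004,-0.0006,-0.0046,0.0078,-0.0285],[-0.0013,-0.0081,-0.0014,-0.0093,0.0155,-0.0569],[-0.0012,-0.0122,-0.0021,-0.0139,0.0233,-0.0854],[-0.0002,-0.0163,-0.0031,-0.0186,0.0311,-0.1138],[0.0017,-0.0161,-0.0034,-0.0186,0.0311,-0.1139],[0.0037,-0.0158,-0.0035,-0.0185,0.0311,-0.1138],[0.0056,-0.0151,-0.0038,-0.0186,0.0311,-0.1138],[0.0074,-0.0144,-0.0038,-0.0185,0.0311,-0.1139],[0.009,-0.0134,-0.0038,-0.0186,0.0311,-0.1138],[0.0106,-0.0121,-0.0037,-0.0186,0.0311,-0.1139],[0.0121,-0.0108,-0.0036,-0.0185,0.0311,-0.1138],[0.0133,-0.0093,-0.0034,-0.0186,0.0311,-0.1139],[0.0144,-0.0077,-0.0031,-0.0185,0.0311,-0.1138],[0.0152,-0.0059,-0.0027,-0.0186,0.0311,-0.1139],[0.0159,-0.0041,-0.0024,-0.0185,0.0311,-0.1138],[0.0163,-0.0022,-0.0019,-0.0186,0.0311,-0.1139],[0.0166,-0.0003,-0.0015,-0.0186,0.0311,-0.1138],[0.0123,0.0012,-0.0007,-0.0139,0.0233,-0.0854],[0.0082,0.0015,-0.0002,-0.0093,0.0155,-0.0569],[0.004,0.0009,-0.0001,-0.0046,0.0078,-0.0285]]
```

Emit:
apply_moves(
  series=[
    [0,0,-0.011,0,0,0],
    [0,0,-0.023,0,0,0],
    [0,0,-0.034,0,0,0],
    [0,0,-0.034,0,0,0],
    [0,0,-0.034,0,0,0],
    [0,0,-0.023,0,0,0],
    [0,0,-0.011,0,0,0],
  ],
)

```text
clock: 4.55
eef_pos: [0.4441, -0.2113, 0.1948]
tool_rot: [3.098, -0.511, 0.005]
contact_force: [0.4, -1.1, -4.2]
finger_gap: 0.62
```

Emit:
apply_moves(
  series=[
    [-0.001,-0.004,-0.001,-0.005,0.008,-0.028],
    [-0.001,-0.008,-0.001,-0.009,0.016,-0.057],
    [-0.001,-0.012,-0.002,-0.014,0.023,-0.085],
    [0,-0.016,-0.003,-0.019,0.031,-0.114],
    [0.002,-0.016,-0.003,-0.019,0.031,-0.114],
    [0.004,-0.016,-0.004,-0.019,0.031,-0.114],
    [0.006,-0.015,-0.004,-0.019,0.031,-0.114],
    [0.007,-0.014,-0.004,-0.018,0.031,-0.114],
    [0.009,-0.013,-0.004,-0.019,0.031,-0.114],
    [0.011,-0.012,-0.004,-0.018,0.031,-0.114],
    [0.012,-0.011,-0.004,-0.019,0.031,-0.114],
    [0.013,-0.009,-0.003,-0.018,0.031,-0.114],
    [0.014,-0.008,-0.003,-0.019,0.031,-0.114],
    [0.015,-0.006,-0.003,-0.018,0.031,-0.114],
    [0.016,-0.004,-0.002,-0.019,0.031,-0.114],
    [0.016,-0.002,-0.002,-0.018,0.031,-0.114],
    [0.017,0,-0.001,-0.019,0.031,-0.114],
    [0.012,0.001,-0.001,-0.014,0.023,-0.085],
    [0.008,0.001,0,-0.009,0.016,-0.057],
    [0.004,0.001,0,-0.005,0.008,-0.028],
  ],
)

```text
clock: 6.55
eef_pos: [0.4795, 0.064, 0.2317]
tool_rot: [1.857, 2.039, 0.553]
contact_force: [-0.4, 0.0, -3.6]
finger_gap: 0.622
```

```bash
cat > st.py <<'E'
from h import *
C=np.array([.5588,.0738,.108])
def st(tag=None):
    p,r=cur(); s=get_state(); f=s["contact_force"]
    d=p-C; M=r.as_matrix()
    print("t",round(s["clock"],2),"p",p.round(4),"axial",(d@N).round(4),"xt",(d@XT).round(4),"yr",(d@YR).round(4),"q",s["joint_positions"].round(2),"gap",round(s["finger_gap"],3))
    print("F axial %.1f xt %.1f yr %.1f"%(f@N,f@XT,f@YR),"Ttool",r.inv().apply(s["wrist_torque"]).round(2),"tilt err deg",np.degrees((tilt(90).inv()*r).as_rotvec()).round(2))
    if tag:
        for n in("top","scene"): cv2.imwrite(f"pics/{n}_{tag}.png",camera(n)[:,:,::-1])
E
python3 - <<'E'
from st import *
st("3"); p,r=cur()
print(r.inv().apply(C+.15*N-.0018*XT-p),(r.inv()*tilt(88)).as_rotvec())
a=cv2.imread("pics/top_3.png");b=cv2.imread("pics/scene_3.png")
crop(a,180,120,140,120,5,"a3.png");crop(b,160,110,150,120,5,"b3.png")
E
```

```text
t 6.55 p [0.4795 0.064  0.2317] axial 0.1471 xt -0.0074 yr 0.0002 q [-0.13 -0.33  2.13  0.17  0.85 -1.88] gap 0.622
F axial -2.9 xt -2.2 yr 0.1 Ttool [ 0.58 -0.01 -0.01] tilt err deg [0.62 0.16 1.82]
[ 0.00041158  0.00515522 -0.00279736] [-0.01037597 -0.00197435  0.00108394]
```

View pics/a3.png

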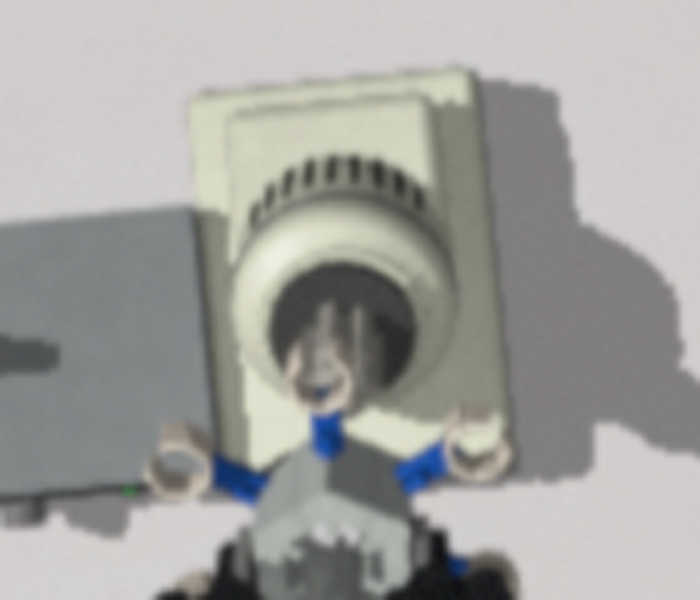

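View pics/b3.png

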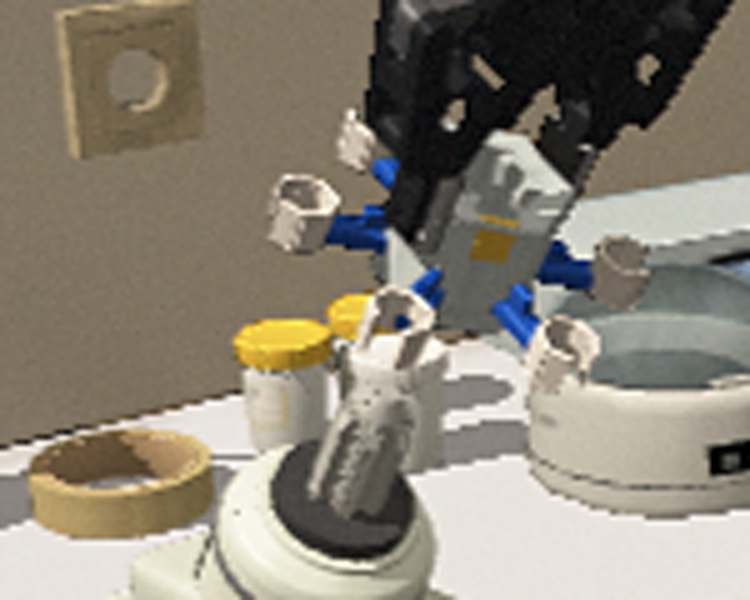

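```bash
python3 - <<'E'
from h import *
p,r=cur()
for oy in(0,.0018,.004):
  for z in(.0238,-.0262):
    q=[]
    for a in range(30,390,60):
        q.append([.0312*np.cos(np.radians(a)),oy+.0312*np.sin(np.radians(a)),z])
    w=p+r.apply(q); print(oy,z,"top",((proj("top",w)-[180,120]+.5)*5).round().astype(int).tolist(),"scene",((proj("scene",w)-[160,110]+.5)*5).round().astype(int).tolist())
E
python3 - <<'E'
import cv2
a=cv2.imread("pics/top_3.png")[200:245,220:275];b=cv2.imread("pics/scene_3.png")[130:185,225:285]
cv2.imwrite("pics/a3z.png",cv2.resize(a,None,fx=12,fy=12,interpolation=2));cv2.imwrite("pics/b3z.png",cv2.resize(b,None,fx=10,fy=10,interpolation=2))
E
```

```text
0 0.0238 top [[261, 466], [333, 422], [412, 456], [418, 532], [348, 574], [270, 542]] scene [[370, 264], [405, 223], [484, 239], [532, 293], [500, 336], [417, 322]]
0 -0.0262 top [[254, 534], [329, 488], [412, 523], [419, 602], [345, 645], [264, 612]] scene [[409, 156], [445, 117], [527, 135], [578, 190], [546, 232], [460, 215]]
0.0018 0.0238 top [[261, 462], [332, 418], [412, 452], [418, 528], [348, 570], [270, 538]] scene [[367, 261], [402, 220], [482, 235], [529, 290], [498, 333], [415, 319]]
0.0018 -0.0262 top [[254, 529], [328, 484], [412, 518], [418, 597], [345, 641], [263, 608]] scene [[406, 153], [442, 114], [524, 131], [575, 187], [543, 228], [457, 212]]
0.004 0.0238 top [[260, 456], [332, 412], [411, 446], [418, 522], [347, 565], [269, 532]] scene [[364, 257], [399, 216], [478, 232], [526, 286], [494, 329], [411, 314]]
0.004 -0.0262 top [[253, 524], [328, 478], [411, 513], [418, 592], [344, 635], [262, 602]] scene [[403, 149], [439, 110], [521, 128], [571, 183], [539, 224], [453, 207]]
```

View pics/a3z.png

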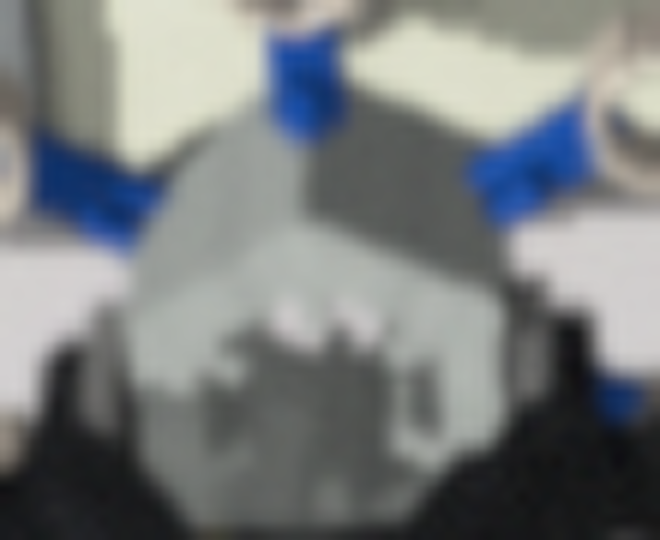

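View pics/b3z.png

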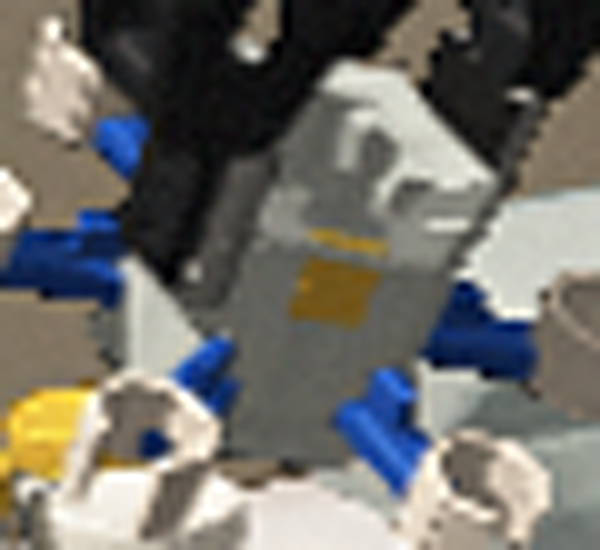

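Emit:
apply_moves(
  series=[
    [-0.001,0.007,0.006,-0.01,-0.002,0],
    [0,0,0.012,0,0,0],
    [0,0,0.014,0,0,0],
    [0,0,0.012,0,0,0],
    [0,0,0.01,0,0,0],
    [0,0,0.006,0,0,0],
    [0,0,0.002,0,0,0],
    [0,0,0,0,0,0],
  ],
)

```text
clock: 7.45
eef_pos: [0.5195, 0.0662, 0.1852]
tool_rot: [1.85, 2.024, 0.564]
contact_force: [0.5, 0.7, -3.9]
finger_gap: 0.617
```

```bash
python3 - <<'E'
from st import *
st("4")
a=cv2.imread("pics/top_4.png");b=cv2.imread("pics/scene_4.png")
crop(a,220,165,60,60,10,"a4.png");crop(b,195,135,75,70,9,"b4.png")
E
```

```text
t 7.45 p [0.5195 0.0662 0.1852] axial 0.0868 xt 0.004 yr -0.0026 q [-0.11 -0.16  2.12  0.18  0.68 -1.88] gap 0.617
F axial -3.6 xt -1.5 yr 0.6 Ttool [0.48 0.   0.04] tilt err deg [-0.33 -0.1   1.98]
```

View pics/a4.png

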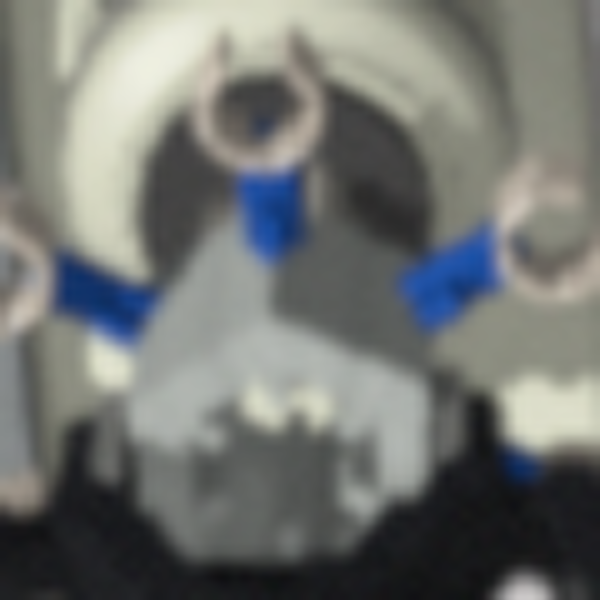

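View pics/b4.png

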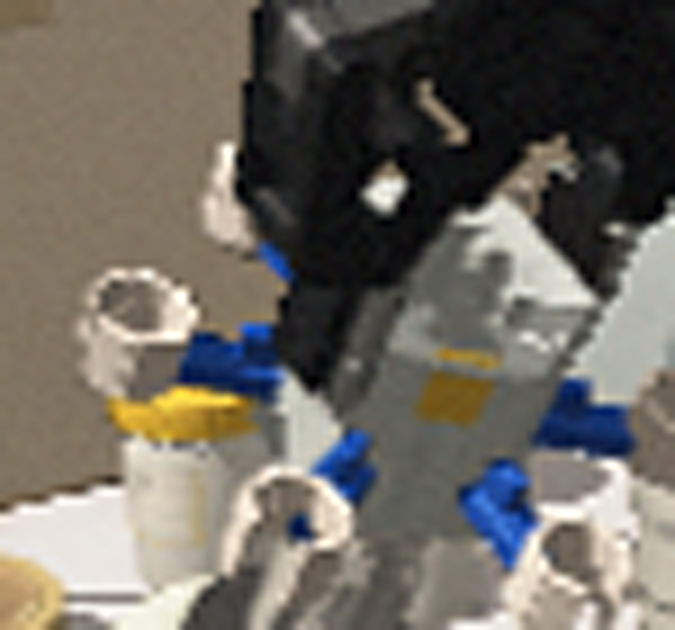

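Emit:
apply_moves(
  series=[
    [0.002,-0.004,0,0.005,0,0],
    [0,0,0,0,0,0],
    [0,0,0,0,0,0],
  ],
)

```text
clock: 7.85
eef_pos: [0.5158, 0.068, 0.1837]
tool_rot: [1.852, 2.027, 0.56]
contact_force: [0.1, 0.6, -3.7]
finger_gap: 0.62
```

```bash
python3 - <<'E'
from st import *
st("5")
p,r=cur()
for z in(.0238,-.0262):
    q=[[.0312*np.cos(np.radians(a)),.0312*np.sin(np.radians(a)),z] for a in range(30,390,60)]
    w=p+r.apply(q); print(z,"top",((proj("top",w)-[220,165]+.5)*10).round().astype(int).tolist(),"scene",((proj("scene",w)-[195,135]+.5)*9).round().astype(int).tolist())
a=cv2.imread("pics/top_5.png");b=cv2.imread("pics/scene_5.png")
crop(a,220,165,60,60,10,"a5.png");crop(b,195,135,75,70,9,"b5.png")
E
```

```text
t 7.85 p [0.5158 0.068  0.1837] axial 0.0873 xt 0.0003 yr -0.0004 q [-0.11 -0.17  2.12  0.18  0.68 -1.88] gap 0.62
F axial -3.3 xt -1.7 yr 0.5 Ttool [ 0.61 -0.04  0.01] tilt err deg [-0.1  -0.1   1.97]
0.0238 top [[135, 296], [271, 212], [422, 278], [434, 424], [300, 505], [152, 442]] scene [[253, 433], [317, 358], [453, 381], [532, 479], [475, 558], [332, 536]]
-0.0262 top [[121, 419], [263, 332], [421, 399], [434, 551], [294, 634], [139, 570]] scene [[317, 261], [381, 187], [522, 214], [606, 314], [548, 391], [400, 365]]
```

View pics/a5.png

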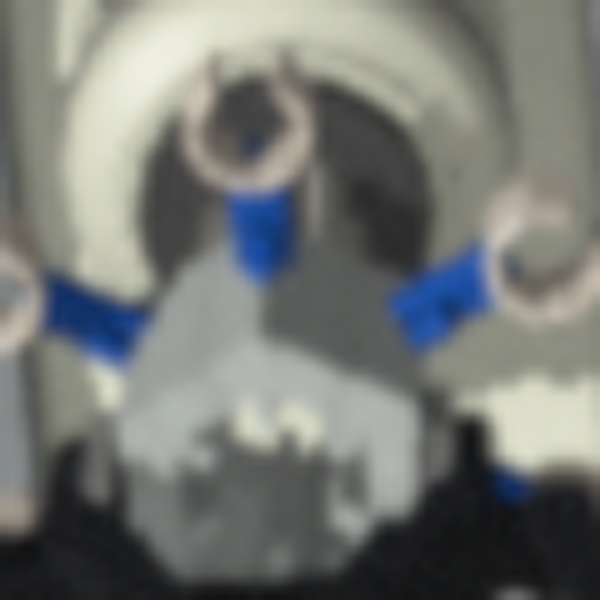

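View pics/b5.png

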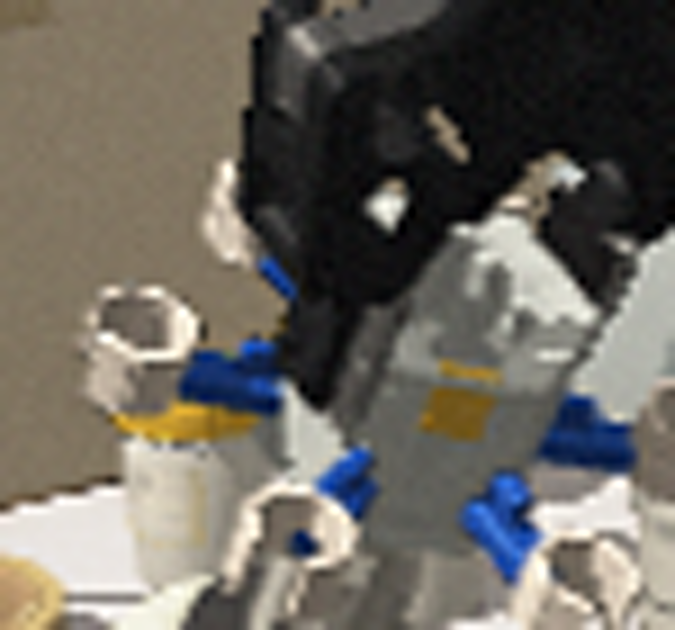

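Emit:
apply_moves(
  series=[
    [0,0.001,0.003,0,0,0],
    [0,0,0.003,0,0,0],
    [0,0,0.003,0,0,0],
    [0,0,0.002,0,0,0],
    [0,0,0,0,0,0],
  ],
)

```text
clock: 8.45
eef_pos: [0.522, 0.0687, 0.1738]
tool_rot: [1.853, 2.027, 0.559]
contact_force: [-0.3, -0.4, -4.9]
finger_gap: 0.622
```

```bash
python3 -c "
from st import *
st()"
```

```text
t 8.45 p [0.522  0.0687 0.1738] axial 0.0756 xt 0.0008 yr -0.0005 q [-0.1  -0.14  2.12  0.18  0.65 -1.88] gap 0.622
F axial -4.0 xt -2.8 yr -0.3 Ttool [ 0.54 -0.02  0.02] tilt err deg [-0.01 -0.09  1.98]
```

Emit:
apply_moves(
  series=[
    [0,0,0.001,0,0,0],
    [0,0,0.001,0,0,0],
    [0,0,0.001,0,0,0],
    [0,0,0,0,0,0],
  ],
)

```text
clock: 8.85
eef_pos: [0.5237, 0.0689, 0.1718]
tool_rot: [1.853, 2.027, 0.56]
contact_force: [-0.1, 0.3, -3.6]
finger_gap: 0.626
```

```bash
python3 -c "
from st import *
st()"
```

```text
t 8.85 p [0.5237 0.0689 0.1718] axial 0.073 xt 0.0012 yr -0.0005 q [-0.1  -0.13  2.12  0.18  0.65 -1.88] gap 0.626
F axial -3.1 xt -1.9 yr 0.3 Ttool [ 0.55 -0.01 -0.03] tilt err deg [-0.07 -0.09  1.98]
```

Bore is over the nose, no contact. Next the spline points.

Emit:
apply_moves(
  series=[
    [0,0,0.001,0,0,0],
    [0,0,0.001,0,0,0],
    [0,0,0.001,0,0,0],
    [0,0,0.001,0,0,0],
    [0,0,0,0,0,0],
  ],
)

```text
clock: 9.35
eef_pos: [0.5255, 0.0693, 0.1681]
tool_rot: [1.853, 2.027, 0.56]
contact_force: [-0.8, 1.1, -4.6]
finger_gap: 0.623
```

```bash
python3 -c "
from st import *
st()"
```

```text
t 9.35 p [0.5255 0.0693 0.1681] axial 0.0688 xt 0.0009 yr -0.0003 q [-0.1  -0.12  2.12  0.19  0.64 -1.88] gap 0.623
F axial -3.7 xt -2.9 yr 1.2 Ttool [ 0.65  0.25 -0.03] tilt err deg [-0.03 -0.07  1.98]
```

Emit:
apply_moves(
  series=[
    [0,0,0.001,0,0,0],
    [0,0,0.001,0,0,0],
    [0,0,0.001,0,0,0],
    [0,0,0,0,0,0],
  ],
)

```text
clock: 9.75
eef_pos: [0.5266, 0.0695, 0.1667]
tool_rot: [1.852, 2.029, 0.559]
contact_force: [-13.9, 0.6, 10.0]
finger_gap: 0.623
```

```bash
python3 -c "
from st import *
st()"
```

```text
t 9.75 p [0.5266 0.0695 0.1667] axial 0.0671 xt 0.0012 yr -0.0002 q [-0.1  -0.11  2.12  0.19  0.63 -1.88] gap 0.623
F axial 15.5 xt -6.9 yr 2.3 Ttool [1.67 0.16 0.08] tilt err deg [-0.   -0.06  1.93]
```

Emit:
apply_moves(
  series=[
    [0,0,-0.002,0,0,0],
    [0,-0.0012,0,0,0,0],
    [0,0,0.001,0,0,0],
    [0,0,0.001,0,0,0],
    [0,0,0,0,0,0],
  ],
)

```text
clock: 10.25
eef_pos: [0.5263, 0.0694, 0.1663]
tool_rot: [1.852, 2.027, 0.56]
contact_force: [-10.2, 1.0, 8.7]
finger_gap: 0.623
```

```bash
python3 -c "
from st import *
st()"
```

```text
t 10.25 p [0.5263 0.0694 0.1663] axial 0.0669 xt 0.0008 yr -0.0003 q [-0.1  -0.11  2.12  0.19  0.63 -1.88] gap 0.623
F axial 12.5 xt -4.3 yr 2.3 Ttool [1.24 0.37 0.03] tilt err deg [-0.09 -0.08  1.96]
```

Emit:
apply_moves(
  series=[
    [0,0,-0.002,0,0,0],
    [0.0005,-0.001,0,0,0,0],
    [0,0,0.001,0,0,0],
    [0,0,0.001,0,0,0],
    [0,0,0.001,0,0,0],
    [0,0,0,0,0,0],
  ],
)

```text
clock: 10.85
eef_pos: [0.5261, 0.0698, 0.1648]
tool_rot: [1.852, 2.026, 0.561]
contact_force: [-3.6, 1.7, 2.2]
finger_gap: 0.622
```

```bash
python3 -c "
from st import *
st('6')
a=cv2.imread('pics/top_6.png');crop(a,225,180,50,50,12,'a6.png')"
```

```text
t 10.85 p [0.5261 0.0698 0.1648] axial 0.0657 xt -0.0001 yr 0.0001 q [-0.1  -0.11  2.12  0.19  0.63 -1.88] gap 0.622
F axial 3.6 xt -1.8 yr 2.1 Ttool [0.79 0.45 0.06] tilt err deg [-0.13 -0.08  1.98]
```

View pics/a6.png

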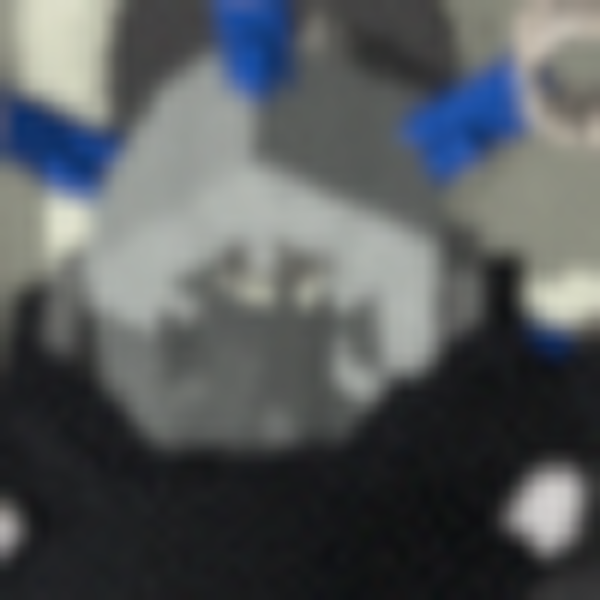

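Emit:
apply_moves(
  series=[
    [0.001,0,0,0,0,0],
    [0,0,0.001,0,0,0],
    [0,0,0.001,0,0,0],
    [0,0,0,0,0,0],
  ],
)

```text
clock: 11.35
eef_pos: [0.5272, 0.0705, 0.1622]
tool_rot: [1.852, 2.026, 0.56]
contact_force: [0.7, -0.6, -2.8]
finger_gap: 0.627
```

```bash
python3 -c "
from st import *
st()"
```

```text
t 11.35 p [0.5272 0.0705 0.1622] axial 0.0629 xt -0.0004 yr 0.0006 q [-0.09 -0.1   2.12  0.19  0.62 -1.88] gap 0.627
F axial -2.7 xt -0.9 yr -0.7 Ttool [ 0.31 -0.19  0.07] tilt err deg [-0.12 -0.13  1.99]
```

Emit:
apply_moves(
  series=[
    [0,0,0.001,0,0,0],
    [0,0,0.002,0,0,0],
    [0,0,0.002,0,0,0],
    [0,0,0.002,0,0,0],
    [0,0,0.001,0,0,0],
    [0,0,0,0,0,0],
  ],
)

```text
clock: 11.95
eef_pos: [0.5311, 0.071, 0.1553]
tool_rot: [1.852, 2.026, 0.56]
contact_force: [2.4, -2.3, -1.9]
finger_gap: 0.622
```

```bash
python3 -c "
from st import *
st()"
```

```text
t 11.95 p [0.5311 0.071  0.1553] axial 0.0549 xt -0.0004 yr 0.0007 q [-0.09 -0.08  2.12  0.19  0.6  -1.88] gap 0.622
F axial -2.7 xt 0.9 yr -2.6 Ttool [ 0.06 -0.52  0.09] tilt err deg [-0.12 -0.13  1.98]
```

Emit:
apply_moves(
  series=[
    [-0.0005,0.0004,0.001,0,0,0],
    [0,0,0.002,0,0,0],
    [0,0,0.003,0,0,0],
    [0,0,0.003,0,0,0],
    [0,0,0.003,0,0,0],
    [0,0,0.002,0,0,0],
    [0,0,0.001,0,0,0],
    [0,0,0,0,0,0],
  ],
)

```text
clock: 12.75
eef_pos: [0.5386, 0.0718, 0.1423]
tool_rot: [1.853, 2.027, 0.56]
contact_force: [2.7, 0.2, -3.7]
finger_gap: 0.624
```

```bash
python3 -c "
from st import *
st()"
```

```text
t 12.75 p [0.5386 0.0718 0.1423] axial 0.0398 xt -0.0004 yr 0.0006 q [-0.09 -0.04  2.11  0.2   0.57 -1.89] gap 0.624
F axial -4.6 xt 0.5 yr -0.2 Ttool [ 0.14 -0.02  0.09] tilt err deg [-0.08 -0.09  1.99]
```

Sliding freely. 16 mm to go; 13 mm now, then carefully.

Emit:
apply_moves(
  series=[
    [0,0.0003,0.002,0,0,0],
    [0,0,0.003,0,0,0],
    [0,0,0.003,0,0,0],
    [0,0,0.002,0,0,0],
    [0,0,0.002,0,0,0],
    [0,0,0.001,0,0,0],
    [0,0,0,0,0,0],
  ],
)

```text
clock: 13.45
eef_pos: [0.5451, 0.0726, 0.131]
tool_rot: [1.853, 2.027, 0.56]
contact_force: [1.9, 0.2, -4.2]
finger_gap: 0.625
```

```bash
python3 -c "
from st import *
st()"
```

```text
t 13.45 p [0.5451 0.0726 0.131 ] axial 0.0268 xt -0.0004 yr 0.0005 q [-0.09 -0.    2.1   0.2   0.54 -1.89] gap 0.625
F axial -4.6 xt -0.4 yr -0.1 Ttool [0.25 0.03 0.09] tilt err deg [-0.04 -0.09  1.98]
```

Emit:
apply_moves(
  series=[
    [0,0,0.001,0,0,0],
    [0,0,0.001,0,0,0],
    [0,0,0,0,0,0],
  ],
)

```text
clock: 13.75
eef_pos: [0.5461, 0.0727, 0.1294]
tool_rot: [1.853, 2.027, 0.56]
contact_force: [0.3, 1.1, -2.6]
finger_gap: 0.621
```

```bash
python3 -c "
from st import *
st()"
```

```text
t 13.75 p [0.5461 0.0727 0.1294] axial 0.0249 xt -0.0004 yr 0.0005 q [-0.08  0.    2.1   0.2   0.53 -1.89] gap 0.621
F axial -2.5 xt -0.9 yr 1.0 Ttool [0.35 0.11 0.09] tilt err deg [-0.05 -0.09  1.98]
```

Emit:
apply_moves(
  series=[
    [0,0,0.001,0,0,0],
    [0,0,0,0,0,0],
  ],
)

```text
clock: 13.95
eef_pos: [0.5466, 0.0727, 0.1285]
tool_rot: [1.853, 2.027, 0.56]
contact_force: [-1.7, -0.1, -1.8]
finger_gap: 0.629
```

```bash
python3 -c "
from st import *
st()"
```

```text
t 13.95 p [0.5466 0.0727 0.1285] axial 0.0239 xt -0.0004 yr 0.0005 q [-0.08  0.    2.1   0.2   0.53 -1.89] gap 0.629
F axial -0.7 xt -2.4 yr 0.1 Ttool [0.45 0.14 0.07] tilt err deg [-0.05 -0.09  1.98]
```

Emit:
apply_moves(
  series=[
    [0,0,0.001,0,0,0],
    [0,0,0,0,0,0],
  ],
)

```text
clock: 14.15
eef_pos: [0.5469, 0.0728, 0.128]
tool_rot: [1.853, 2.027, 0.559]
contact_force: [-4.4, -0.6, 3.0]
finger_gap: 0.621
```

```bash
python3 -c "
from st import *
st()"
```

```text
t 14.15 p [0.5469 0.0728 0.128 ] axial 0.0233 xt -0.0004 yr 0.0005 q [-0.08  0.01  2.1   0.2   0.53 -1.9 ] gap 0.621
F axial 4.8 xt -2.4 yr -0.0 Ttool [0.65 0.16 0.08] tilt err deg [-0.03 -0.09  1.97]
```

Emit:
apply_moves(
  series=[
    [0,0,0.001,0,0,0],
    [0,0,0,0,0,0],
  ],
)

```text
clock: 14.35
eef_pos: [0.547, 0.0728, 0.1279]
tool_rot: [1.852, 2.028, 0.559]
contact_force: [-15.3, -4.1, 13.8]
finger_gap: 0.621
```

```bash
python3 -c "
from st import *
st('7')
a=cv2.imread('pics/top_7.png');crop(a,215,165,70,60,10,'a7.png')
b=cv2.imread('pics/scene_7.png');crop(b,185,150,90,80,8,'b7.png')"
```

```text
t 14.35 p [0.547  0.0728 0.1279] axial 0.0231 xt -0.0003 yr 0.0005 q [-0.08  0.01  2.1   0.2   0.53 -1.9 ] gap 0.621
F axial 19.8 xt -6.7 yr -2.1 Ttool [1.3  0.15 0.02] tilt err deg [-0.01 -0.08  1.93]
```

View pics/b7.png

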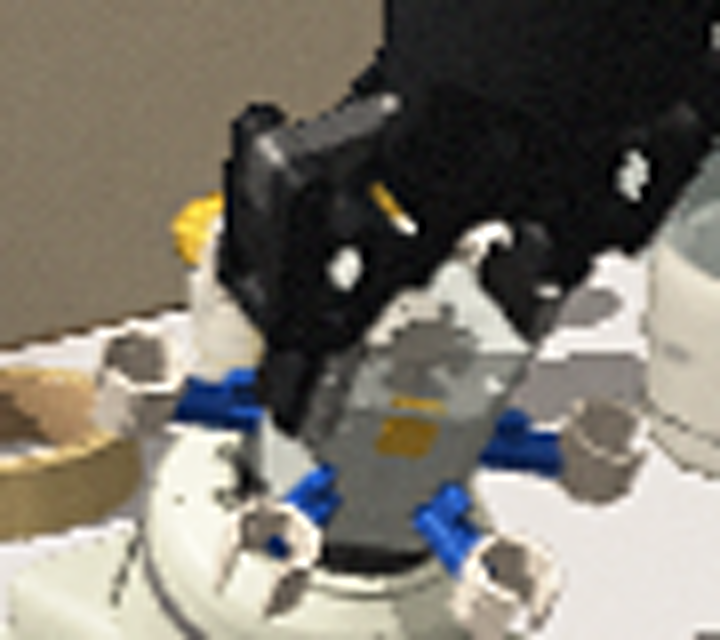

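Emit:
apply_moves(
  series=[
    [0,0,0,0,0,0],
    [0,0,0,0,0,0],
    [0,0,0,0,0,0],
    [0,0,0,0,0,0],
    [0,0,0,0,0,0],
    [0,0,-0.01,0,0,0],
    [0,0,-0.03,0,0,0],
    [0,0,-0.03,0,0,0],
    [0,0,-0.03,0,0,0],
    [0,0,-0.02,0,0,0],
    [0,0,0,0,0,0],
  ],
  gripper=0,
)

```text
clock: 15.55
eef_pos: [0.4892, 0.0653, 0.2351]
tool_rot: [1.847, 2.021, 0.565]
contact_force: [0.4, 0.4, 0.2]
finger_gap: 0.999
```

```bash
python3 -c "
from st import *
st('8')
a=cv2.imread('pics/top_8.png');crop(a,215,165,70,60,10,'a8.png')
b=cv2.imread('pics/scene_8.png');crop(b,190,165,80,70,9,'b8.png')"
```

```text
t 15.55 p [0.4892 0.0653 0.2351] axial 0.1451 xt 0.0029 yr 0.0002 q [-0.12 -0.32  2.12  0.17  0.82 -1.86] gap 0.999
F axial -0.0 xt 0.5 yr 0.4 Ttool [ 0.21  0.01 -0.01] tilt err deg [-0.52 -0.19  1.93]
```

View pics/a8.png

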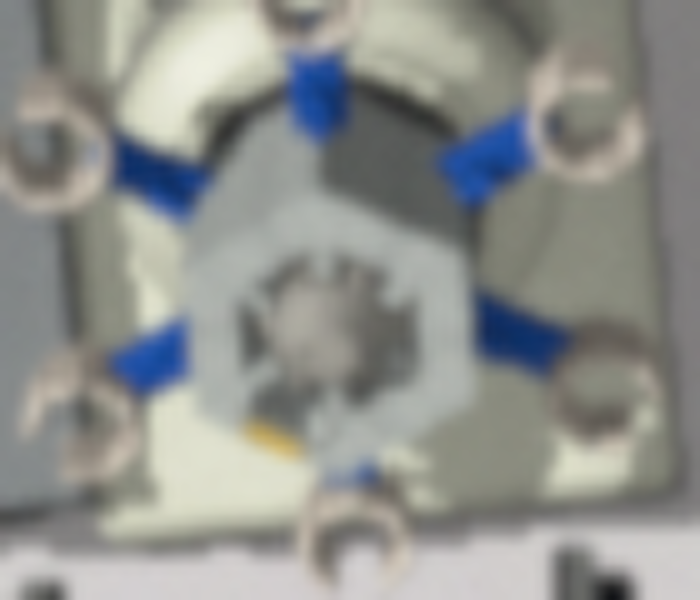

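View pics/b8.png

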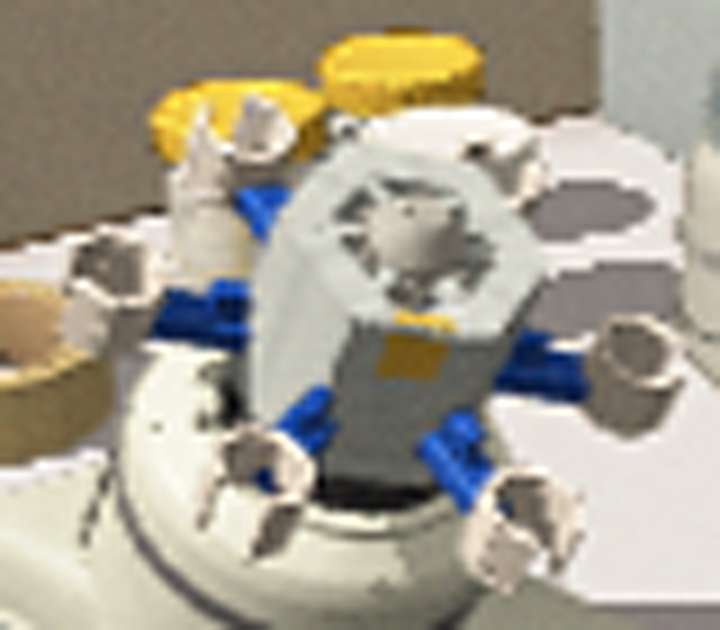

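```bash
python3 - <<'E'
from st import *
for th0 in (152,):
  def pt(th,rad,ax): a=np.radians(th); return C+ax*N+rad*(np.cos(a)*XT+np.sin(a)*YR)
  for ax in(.05,):
    q=np.array([pt(th0+30+60*k,.0312,ax) for k in range(6)]); 
    print(ax,((proj("top",q)-[215,165]+.5)*10).round().astype(int).tolist(),((proj("scene",q)-[190,165]+.5)*9).round().astype(int).tolist())
  q=np.array([pt(th0,.0194,.05),pt(th0,.024,.05)]); print("slot,patch",((proj("top",q)-[215,165]+.5)*10).round(),((proj("scene",q)-[190,165]+.5)*9).round())
for n,b in(("top",(230,190,260,215)),("scene",(225,195,250,212))):
    im=cv2.imread(f"pics/{n}_8.png"); h=cv2.cvtColor(im,cv2.COLOR_BGR2HSV)[b[1]:b[3],b[0]:b[2]]
    m=(h[...,0]>14)&(h[...,0]<32)&(h[...,1]>120); ys,xs=np.nonzero(m); print(n,len(xs),xs.mean()+b[0],ys.mean()+b[1])
E
```

```text
0.05 [[360, 474], [486, 385], [463, 241], [309, 185], [182, 277], [210, 421]] [[508, 330], [556, 246], [471, 152], [337, 136], [282, 216], [368, 316]]
slot,patch [[299. 415.]
 [291. 435.]] [[434. 297.]
 [437. 312.]]
top 1 241.0 208.0
scene 38 235.57894736842104 203.39473684210526
```

```bash
python3 - <<'E'
from st import *
def cast(n,uv,ax):
    e,d=ray(n,uv); O=C+ax*N; q=e+d*((O-e)@N)/(d@N)-O; return np.array([q@XT,q@YR])
T=[(323,190),(473,245),(475,388),(360,474),(200,407),(187,275)]
S=[(510,330),(550,265),(350,325),(345,147),(268,240)]
V=np.array([cast("top",(u/10+215-.5,v/10+165-.5),.05) for u,v in T]); c=V.mean(0)
for v in V: d=v-c; print("top",v.round(4),np.degrees(np.arctan2(d[1],d[0])).round(1),np.hypot(*d).round(4))
print(c.round(4))
for u,v in S: w=cast("scene",(u/9+190-.5,v/9+165-.5),.05); print("scene",w.round(4),np.degrees(np.arctan2(w[1],w[0])).round(1),np.hypot(*w).round(4))
p=cast("top",(241.7,208.2),.05); print("patch",p,np.degrees(np.arctan2(p[1],p[0])),np.degrees(np.arctan2(*(p-c)[::-1])))
p=cast("scene",(425/9+189.5,323/9+164.5),.05); print("patch scene",p,np.degrees(np.arctan2(p[1],p[0])))
a=cv2.imread('pics/top_8.png');crop(a,228,178,40,36,18,'a8z.png')
E
```

```text
top [ 0.03   -0.0014] -2.2 0.0298
top [ 0.0155 -0.0283] -61.3 0.032
top [-0.015  -0.0253] -121.1 0.0293
top [-0.0313 -0.001 ] -178.7 0.0314
top [-0.0133  0.0279] 115.6 0.0312
top [0.015  0.0265] 61.0 0.0307
[ 0.0001 -0.0003]
scene [-0.0314 -0.0014] -177.4 0.0315
scene [-0.0188 -0.0225] -130.0 0.0293
scene [-0.0173  0.0319] 118.4 0.0363
scene [0.0276 0.0013] 2.8 0.0277
scene [0.0098 0.0347] 74.2 0.036
patch [-0.02133883  0.01493805] 145.00642117319344 144.68703412672335
patch scene [-0.0227839   0.01569255] 145.44264035222238
```

View pics/a8z.png

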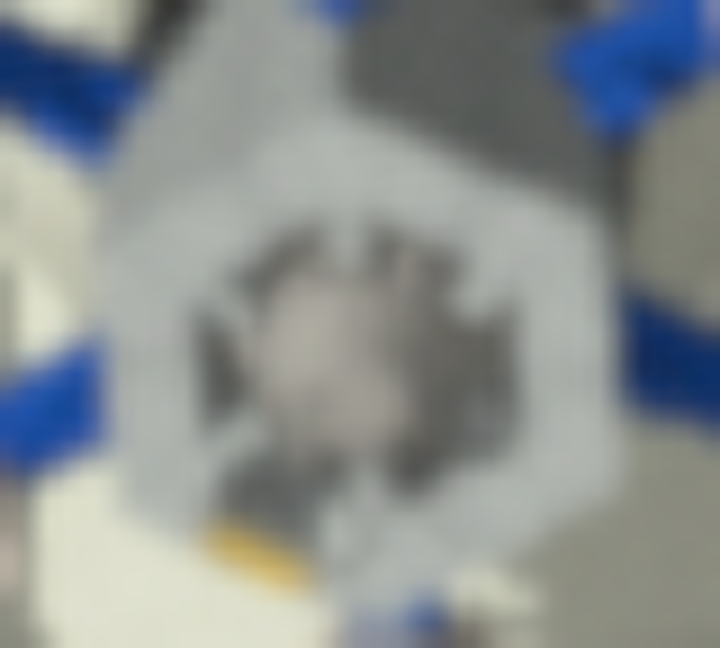

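```bash
python3 - <<'E'
from st import *
def cast(n,uv,ax):
    e,d=ray(n,uv); O=C+ax*N; q=e+d*((O-e)@N)/(d@N)-O; return np.array([q@XT,q@YR])
for n,b in(("top",(205,160,300,230)),("scene",(190,165,275,235))):
    im=cv2.imread(f"pics/{n}_8.png"); h=cv2.cvtColor(im,cv2.COLOR_BGR2HSV)
    m=((h[...,0]>100)&(h[...,0]<130)&(h[...,1]>130)).astype(np.uint8); mm=np.zeros_like(m); mm[b[1]:b[3],b[0]:b[2]]=m[b[1]:b[3],b[0]:b[2]]
    k,l,st_,ce=cv2.connectedComponentsWithStats(mm)
    for i in range(1,k):
        if st_[i,4]>6:
            w=cast(n,ce[i],.018); print(n,st_[i,4],ce[i].round(1),w.round(4),np.degrees(np.arctan2(w[1],w[0])).round(1))
# clip rims by hand in top a8 (10x)
for u,v in[(310,10),(585,98),(605,378),(355,540),(80,412),(52,145)]:
    w=cast("top",(u/10+214.5,v/10+164.5),.027); print("clip",w.round(4),np.degrees(np.arctan2(w[1],w[0])).round(1))
E
```

```text
top 37 [246.5 174.1] [ 0.0352 -0.0007] -1.1
top 44 [263.  180.7] [ 0.0178 -0.0308] -59.9
top 32 [230.6 182.4] [0.021  0.0324] 57.0
top 34 [266. 198.] [-0.0204 -0.0328] -121.9
top 27 [229.7 200.7] [-0.0186  0.0396] 115.1
scene 17 [218.4 187.5] [0.042  0.0046] 6.3
scene 56 [212.4 199.7] [0.0177 0.0359] 63.8
scene 48 [249.6 205.7] [-0.0241 -0.0287] -130.0
scene 27 [223.9 211.2] [-0.0163  0.0315] 117.3
scene 51 [240.1 215.3] [-0.0377  0.0064] 170.3
clip [ 0.0571 -0.0017] -1.7
clip [ 0.0334 -0.052 ] -57.3
clip [-0.0272 -0.0499] -118.6
clip [-0.0582  0.0037] 176.3
clip [-0.0235  0.0542] 113.5
clip [0.0344 0.0512] 56.1
```

```bash
python3 - <<'E'
from st import *
p,r=cur(); P1,R1=rows(p,r,np.array([.5505,.239,.15]),down(97.15),9)
rows(P1,R1,np.array([.5505,.239,.054]),down(97.15),8)
E
```

```text
max step mm 33.6 deg 5.04
[[0.0069,0.0011,0.0047,0.0219,-0.0003,-0.0014],[0.0138,0.0023,0.0092,0.0439,-0.0006,-0.0029],[0.0207,0.0043,0.0138,0.0657,-0.0008,-0.0043],[0.0276,0.0069,0.0178,0.0877,-0.0012,-0.0057],[0.0275,0.0086,0.0172,0.0877,-0.0012,-0.0057],[0.0276,0.0102,0.0163,0.0877,-0.0011,-0.0057],[0.0206,0.0089,0.0114,0.0658,-0.0009,-0.0042],[0.0137,0.0064,0.0073,0.0439,-0.0006,-0.0029],[0.0069,0.0034,0.0034,0.0219,-0.0003,-0.0014]]
max step mm 16.0 deg 0.00
[[0,0,0.0053,0,0,0],[0,0,0.0107,0,0,0],[0,0,0.016,0,0,0],[0,0,0.016,0,0,0],[0,0,0.016,0,0,0],[0,0,0.016,0,0,0],[0,0,0.0107,0,0,0],[0,0,0.0053,0,0,0]]
```

Emit:
apply_moves(
  series=[
    [0.007,0.001,0.005,0.022,0,-0.001],
    [0.014,0.002,0.009,0.044,0,-0.003],
    [0.021,0.004,0.014,0.066,-0.001,-0.004],
    [0.028,0.007,0.018,0.088,-0.001,-0.006],
    [0.028,0.009,0.017,0.088,-0.001,-0.006],
    [0.028,0.01,0.016,0.088,-0.001,-0.006],
    [0.021,0.009,0.011,0.066,-0.001,-0.004],
    [0.014,0.006,0.007,0.044,-0.001,-0.003],
    [0.007,0.003,0.003,0.022,0,-0.001],
    [0,0,0,0,0,0],
    [0,0,0,0,0,0],
  ],
  gripper=0.5,
)

```text
clock: 16.75
eef_pos: [0.5481, 0.2411, 0.1496]
tool_rot: [-2.076, -2.353, 0.005]
contact_force: [-0.6, -0.0, 0.3]
finger_gap: 0.499
```

```bash
python3 - <<'E'
from st import *
st('9'); p,r=cur(); print(r.inv().apply(np.array([.5505,.239,.054])-p),(r.inv()*down(97.15)).as_rotvec())
a=cv2.imread('pics/top_9.png');crop(a,130,150,90,80,7,'a9.png')
b=cv2.imread('pics/scene_9.png');crop(b,110,180,110,90,6,'b9.png')
E
```

```text
t 16.75 p [0.5481 0.2411 0.1496] axial 0.0309 xt 0.0297 yr 0.1674 q [ 0.27  0.33  1.56  0.    1.25 -1.43] gap 0.499
F axial 0.6 xt -0.3 yr 0.1 Ttool [-0.06 -0.   -0.05] tilt err deg [ 3.027e+01  4.000e-02 -1.000e-02]
[-0.00231211  0.00216603  0.09669288] [-0.00302161 -0.00107951 -0.0002696 ]
```

View pics/b9.png

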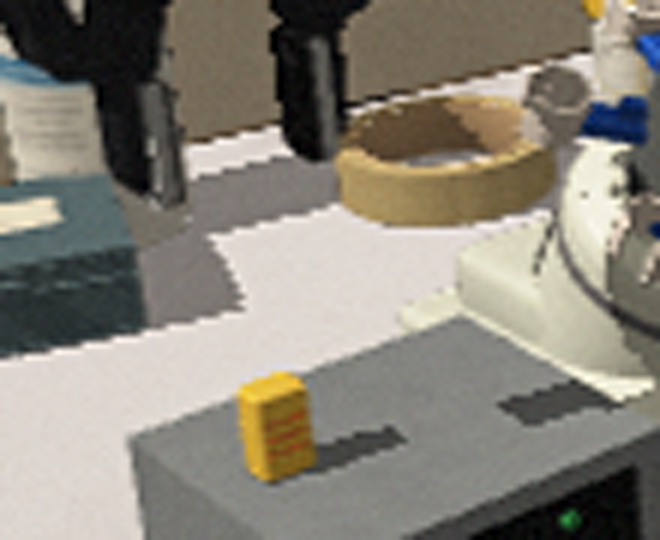

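View pics/a9.png

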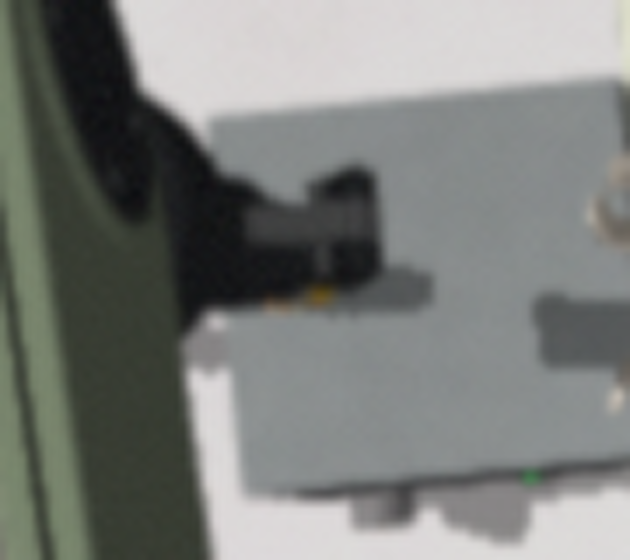

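Emit:
apply_moves(
  series=[
    [-0.002,0.002,0.006,-0.003,-0.001,0],
    [0,0,0.015,0,0,0],
    [0,0,0.02,0,0,0],
    [0,0,0.02,0,0,0],
    [0,0,0.016,0,0,0],
    [0,0,0.01,0,0,0],
    [0,0,0.006,0,0,0],
    [0,0,0.002,0,0,0],
    [0,0,0,0,0,0],
  ],
)

```text
clock: 17.75
eef_pos: [0.5514, 0.2401, 0.0558]
tool_rot: [2.078, 2.356, 0.001]
contact_force: [0.2, -0.5, 0.2]
finger_gap: 0.501
```

```bash
python3 - <<'E'
from st import *
st('10'); p,r=cur(); print(r.inv().apply(np.array([.5505,.239,.054])-p),(r.inv()*down(97.15)).as_rotvec())
b=cv2.imread('pics/scene_10.png');crop(b,110,190,100,90,6,'b10.png')
E
```

```text
t 17.75 p [0.5514 0.2401 0.0558] axial -0.0519 xt -0.0145 yr 0.166 q [ 0.27  0.45  1.61  0.    1.08 -1.43] gap 0.501
F axial 0.1 xt 0.3 yr -0.5 Ttool [-0.03  0.05 -0.02] tilt err deg [ 2.997e+01  3.000e-02 -2.000e-02]
[-0.00113224 -0.00152809  0.00246074] [ 0.00176706 -0.00060291  0.00050888]
```

View pics/b10.png

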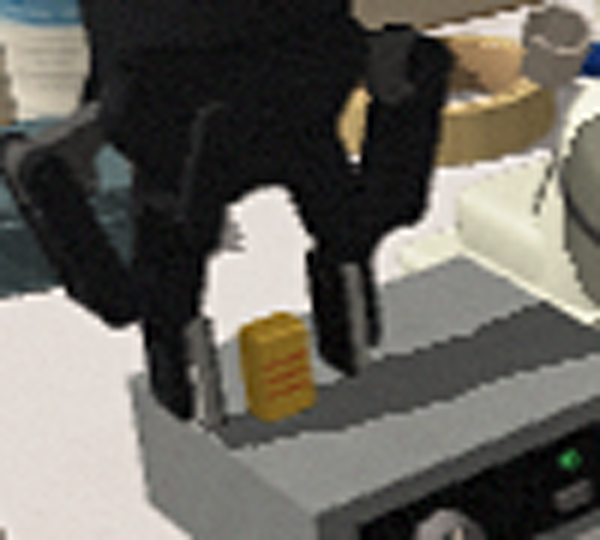

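Emit:
apply_moves(
  series=[
    [-0.001,-0.001,0.001,0,0,0],
    [0,0,0,0,0,0],
  ],
)

```text
clock: 18.05
eef_pos: [0.5504, 0.2389, 0.055]
tool_rot: [2.078, 2.356, 0.001]
contact_force: [-0.4, -0.5, -0.5]
finger_gap: 0.502
```

Emit:
apply_moves(
  series=[
    [0,0,0,0,0,0],
    [0,0,0,0,0,0],
    [0,0,0,0,0,0],
    [0,0,0,0,0,0],
    [0,0,0,0,0,0],
    [0,0,0,0,0,0],
  ],
  gripper=1,
  squeeze=60,
)

```text
clock: 18.65
eef_pos: [0.5506, 0.2387, 0.0549]
tool_rot: [2.078, 2.356, 0.0]
contact_force: [0.9, -2.0, 4.0]
finger_gap: 0.199
```

```bash
python3 - <<'E'
from st import *
st()
E
```

```text
t 18.65 p [0.5506 0.2387 0.0549] axial -0.0521 xt -0.0158 yr 0.1646 q [ 0.27  0.45  1.61 -0.    1.07 -1.43] gap 0.199
F axial 3.1 xt 2.5 yr -2.1 Ttool [ 0.07 -0.45 -0.02] tilt err deg [29.97 -0.   -0.03]
```

Emit:
apply_moves(
  series=[
    [0,0,-0.005,0,0,0],
    [0,0,-0.01,0,0,0],
    [0,0,-0.02,0,0,0],
    [0,0,-0.03,0,0,0],
    [0,0,-0.03,0,0,0],
    [0,0,-0.03,0,0,0],
    [0,0,-0.02,0,0,0],
    [0,0,-0.005,0,0,0],
    [0,0,0,0,0,0],
  ],
)

```text
clock: 19.55
eef_pos: [0.5506, 0.2395, 0.2057]
tool_rot: [2.078, 2.356, 0.004]
contact_force: [-0.5, 0.4, -1.3]
finger_gap: 0.198
```

```bash
python3 - <<'E'
from st import *
st('11')
b=cv2.imread('pics/scene_11.png');crop(b,120,150,80,80,8,'b11.png')
E
```

```text
t 19.55 p [0.5506 0.2395 0.2057] axial 0.0784 xt 0.0596 yr 0.1654 q [ 0.27  0.28  1.51  0.    1.35 -1.43] gap 0.198
F axial -0.9 xt -1.0 yr 0.5 Ttool [ 0.04 -0.06  0.03] tilt err deg [ 2.988e+01  8.000e-02 -2.000e-02]
```

View pics/b11.png

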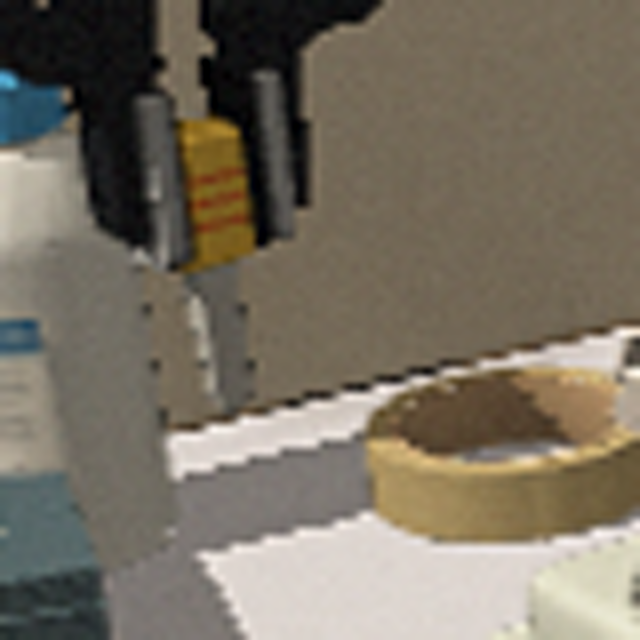

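```bash
python3 - <<'E'
from h import *
b=cv2.imread('pics/scene_11.png');crop(b,135,160,25,45,13,'b11z.png')
p=np.array([.5506,.2395,.2057]);r=down(97.15)
# predicted blade corners in tool frame for case A (key x=+tool y) and B
for sg in(1,-1):
  for z,xs in((.0039,(-.0047,.0047)),(.0349,(-.0047,-.0015))):
    q=[[sg2*.0045,sg*x,z] for x in xs for sg2 in(1,-1)]
    print(sg,z,((proj("scene",p+r.apply(q))-[135,160]+.5)*13).round().astype(int).tolist())
E
```

```text
1 0.0039 [[130, 294], [194, 278], [96, 277], [159, 261]]
1 0.0349 [[162, 515], [224, 498], [150, 509], [212, 491]]
-1 0.0039 [[96, 277], [159, 261], [130, 294], [194, 278]]
-1 0.0349 [[127, 497], [189, 479], [139, 503], [201, 486]]
```

View pics/b11z.png

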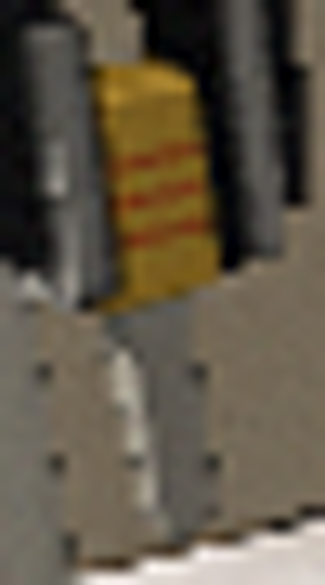

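```bash
python3 - <<'E'
from st import *
p,r=cur()
d=lambda th:np.cos(np.radians(th))*XT+np.sin(np.radians(th))*YR
W=C+.16*N+.0212*d(148)+.0004*YR
print(W)
P1,R1=rows(p,r,np.array([.5506,.2395,.225]),down(97.15-100),14)
P2,R2=rows(P1,R1,np.array([.47,.08,.24]),down(97.15-200),15)
rows(P2,R2,W,tilt(-122),7)
E
```

```text
[0.46252515 0.07344847 0.23757475]
max step mm 2.0 deg 9.10
[[0,0,-0.0005,-0.0001,0.0001,0.0397],[0,0.0001,-0.001,-0.0001,0,0.0793],[0.0001,0.0001,-0.0015,-0.0001,0.0002,0.1191],[0.0001,0.0001,-0.002,-0.0002,0.0002,0.1587],[0,0.0001,-0.002,-0.0002,0.0002,0.1587],[0.0002,0.0001,-0.002,-0.0002,0.0002,0.1587],[0.0001,0.0001,-0.002,-0.0003,0.0002,0.1588],[0.0001,0.0001,-0.002,-0.0002,0.0002,0.1587],[0.0001,0,-0.002,-0.0002,0.0002,0.1587],[0.0002,0,-0.0019,-0.0002,0.0002,0.1587],[0.0001,0,-0.002,-0.0002,0.0002,0.1587],[0.0001,0,-0.0015,-0.0002,0.0002,0.1191],[0.0001,-0.0001,-0.001,-0.0001,0.0001,0.0793],[0,0,-0.0005,0,0,0.0397]]
max step mm 15.0 deg 8.34
[[-0.0015,0.0034,-0.0003,0,0,0.0364],[-0.0028,0.0069,-0.0006,0,0,0.0727],[-0.0034,0.0107,-0.001,0,0,0.1091],[-0.0029,0.0145,-0.0012,0,0,0.1454],[-0.0008,0.0149,-0.0013,0,0,0.1455],[0.0013,0.0149,-0.0012,0,0,0.1454],[0.0035,0.0144,-0.0013,0,0,0.1455],[0.0056,0.0139,-0.0012,0,0,0.1454],[0.0074,0.0128,-0.0013,0,0,0.1454],[0.0093,0.0117,-0.0012,0,0,0.1455],[0.0109,0.0101,-0.0013,0,0,0.1454],[0.0122,0.0085,-0.0013,0,0,0.1455],[0.01,0.005,-0.0009,0,0,0.1091],[0.007,0.0026,-0.0006,0,0,0.0727],[0.0036,0.001,-0.0003,0,0,0.0364]]
max step mm 2.1 deg 6.45
[[0.0005,0.0004,0.0002,0.0314,-0.0153,0.0136],[0.0011,0.0008,0.0002,0.0629,-0.0307,0.0273],[0.0017,0.0011,0.0003,0.0943,-0.046,0.0409],[0.0017,0.0011,0.0001,0.0943,-0.046,0.0409],[0.0018,0.001,0,0.0943,-0.0459,0.041],[0.0012,0.0006,-0.0002,0.0628,-0.0307,0.0272],[0.0006,0.0003,-0.0001,0.0315,-0.0153,0.0137]]
```

Emit:
apply_moves(
  series=[
    [0,0,-0.001,0,0,0.06],
    [0,0,-0.001,0,0,0.12],
    [0,0,-0.002,0,0,0.145],
    [0,0,-0.002,0,0,0.145],
    [0,0,-0.002,0,0,0.145],
    [0,0,-0.002,0,0,0.145],
    [0,0,-0.002,0,0,0.145],
    [0,0,-0.002,0,0,0.145],
    [0,0,-0.002,0,0,0.145],
    [0,0,-0.002,0,0,0.145],
    [0,0,-0.001,0,0,0.145],
    [0,0,0,0,0,0.12],
    [0,0,0,0,0,0.08],
    [0,0,0,0,0,0.06],
  ],
)

```text
clock: 21.05
eef_pos: [0.5489, 0.2386, 0.221]
tool_rot: [3.14, -0.081, -0.007]
contact_force: [0.7, 0.3, -0.3]
finger_gap: 0.195
```

Emit:
apply_moves(
  series=[
    [-0.001,0.003,0,0,0,0.036],
    [-0.003,0.007,-0.001,0,0,0.073],
    [-0.003,0.011,-0.001,0,0,0.109],
    [-0.003,0.015,-0.001,0,0,0.145],
    [-0.001,0.015,-0.001,0,0,0.145],
    [0.001,0.015,-0.001,0,0,0.145],
    [0.004,0.014,-0.001,0,0,0.145],
    [0.006,0.014,-0.001,0,0,0.145],
    [0.007,0.013,-0.001,0,0,0.145],
    [0.009,0.012,-0.001,0,0,0.145],
    [0.011,0.01,-0.001,0,0,0.145],
    [0.012,0.009,-0.001,0,0,0.145],
    [0.01,0.005,-0.001,0,0,0.109],
    [0.007,0.003,-0.001,0,0,0.073],
    [0.004,0.001,0,0,0,0.036],
  ],
)

```text
clock: 22.55
eef_pos: [0.4678, 0.078, 0.2348]
tool_rot: [1.961, -2.451, -0.004]
contact_force: [-0.2, 0.3, -0.0]
finger_gap: 0.198
```

```bash
python3 - <<'E'
from st import *
st()
d=lambda th:np.cos(np.radians(th))*XT+np.sin(np.radians(th))*YR
W=C+.16*N+.0212*d(148)+.0004*YR
p,r=cur(); rows(p,r,W,tilt(-122),8)
E
```

```text
t 22.55 p [0.4678 0.078  0.2348] axial 0.1547 xt -0.0143 yr 0.0155 q [-0.02 -0.01  1.77  0.    1.38  1.77] gap 0.198
F axial 0.0 xt -0.1 yr 0.3 Ttool [0.02 0.03 0.02] tilt err deg [   7.25   41.88 -155.11]
max step mm 1.3 deg 5.42
[[0.0003,0.0002,-0.0002,0.0264,-0.0128,0.0115],[0.0006,0.0005,-0.0003,0.0528,-0.0255,0.023],[0.001,0.0006,-0.0005,0.0793,-0.0384,0.0345],[0.0009,0.0006,-0.0007,0.0792,-0.0383,0.0345],[0.0009,0.0004,-0.0007,0.0793,-0.0384,0.0344],[0.0009,0.0004,-0.0008,0.0792,-0.0383,0.0345],[0.0006,0.0002,-0.0005,0.0528,-0.0255,0.023],[0.0003,0,-0.0003,0.0265,-0.0128,0.0115]]
```

Emit:
apply_moves(
  series=[
    [0,0,0,0.026,-0.013,0.012],
    [0.001,0.001,0,0.053,-0.026,0.023],
    [0.001,0.001,-0.001,0.079,-0.038,0.035],
    [0.001,0.001,-0.001,0.079,-0.038,0.034],
    [0.001,0,-0.001,0.079,-0.038,0.034],
    [0.001,0,-0.001,0.079,-0.038,0.034],
    [0.001,0,0,0.053,-0.026,0.023],
    [0,0,0,0.026,-0.013,0.012],
    [0,0,0,0,0,0],
    [0,0,0,0,0,0],
    [0,0,0,0,0,0],
  ],
)

```text
clock: 23.65
eef_pos: [0.4641, 0.0734, 0.2398]
tool_rot: [-1.43, 2.231, -0.306]
contact_force: [-0.2, -0.8, -0.1]
finger_gap: 0.2
```

```bash
cat >> st.py <<'E'
dd=lambda th:np.cos(np.radians(th))*XT+np.sin(np.radians(th))*YR
TH=148.
def ks():
    p,r=cur(); q=p-C
    print("key radial %.4f tang %.4f axial %.4f"%(q@dd(TH),q@dd(TH+90),q@N),"rot->target",(r.inv()*tilt(TH+90)).as_rotvec().round(4))
    f=get_state()["contact_force"]; print("F rad %.1f tan %.1f ax %.1f"%(f@dd(TH),f@dd(TH+90),f@N), "gap",round(get_state()["finger_gap"],3),"t",round(get_state()["clock"],2))
E
python3 -c "
from st import *
st('12');ks()
a=cv2.imread('pics/top_12.png');crop(a,205,165,70,65,10,'a12.png')
b=cv2.imread('pics/scene_12.png');crop(b,190,110,90,110,6,'b12.png')"
```

```text
t 23.65 p [0.4641 0.0734 0.2398] axial 0.1611 xt -0.0155 yr 0.0114 q [-0.11 -0.39  2.16  0.15  0.86  1.82] gap 0.2
F axial 0.0 xt -0.3 yr -0.7 Ttool [-0.22  0.15  0.01] tilt err deg [-1.4000e-01 -1.5000e-01 -1.4816e+02]
key radial 0.0191 tang -0.0015 axial 0.1611 rot->target [-0.0013  0.0022  0.0027]
F rad -0.4 tan -0.0 ax -0.7 gap 0.198 t 23.75
```

View pics/b12.png

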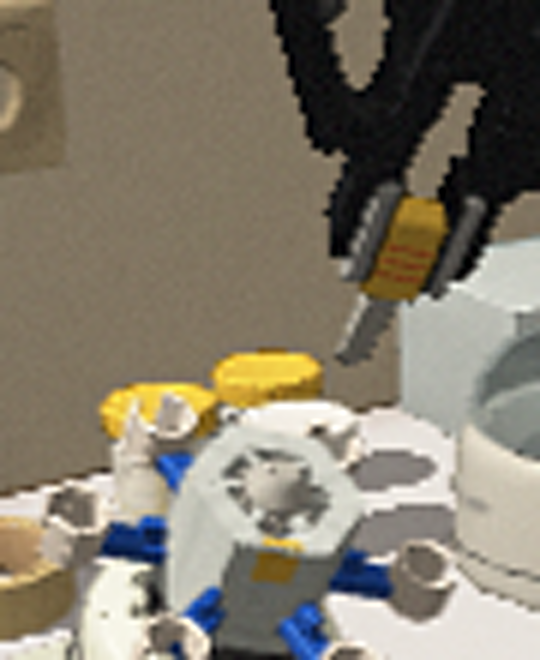

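View pics/a12.png

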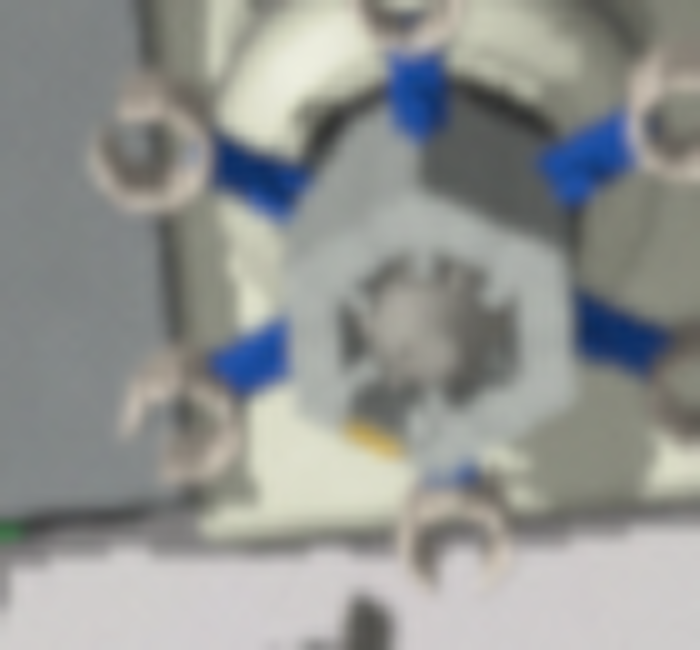

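```bash
python3 - <<'E'
from st import *
p,r=cur()
b=cv2.imread('pics/scene_12.png');crop(b,240,138,30,36,18,'b12z.png')
for sg in(1,-1):
  for z,xs in((.0039,(-.0047,.0047)),(.0349,(-.0047,-.0015))):
    q=[[sg2*.0045,sg*x,z] for x in xs for sg2 in(1,-1)]
    print(sg,z,((proj("scene",p+r.apply(q))-[240,138]+.5)*18).round().astype(int).tolist())
E
```

```text
1 0.0039 [[290, 304], [203, 287], [300, 368], [212, 351]]
1 0.0349 [[193, 534], [108, 518], [196, 556], [111, 540]]
-1 0.0039 [[300, 368], [212, 351], [290, 304], [203, 287]]
-1 0.0349 [[202, 598], [116, 582], [199, 576], [113, 560]]
```

View pics/b12z.png

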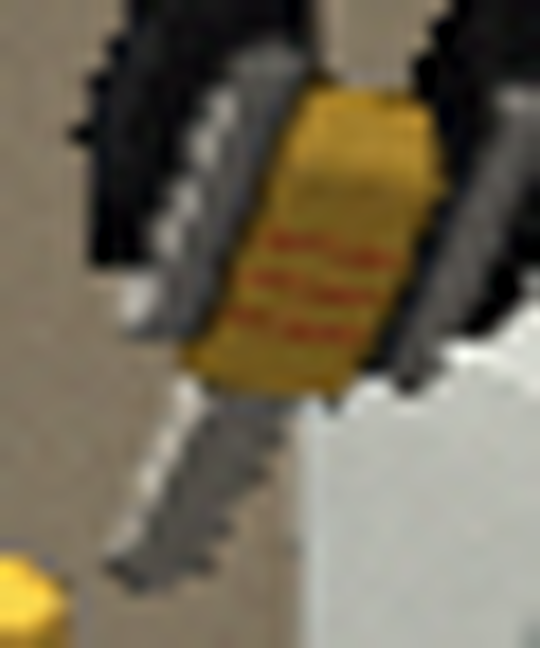

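```bash
python3 - <<'E'
from st import *
p,r=cur()
for z in(.0039,-.0261):
    q=[[a*.009,b*.007,z] for a in(1,-1) for b in(1,-1)]
    print(z,((proj("scene",p+r.apply(q))-[240,138]+.5)*18).round().astype(int).tolist())
for z in(.0039,):
  for a in (1,-1):
    q=[[a*.0045,y,z+dz] for y,dz in((.0047,0),(-.0015,.031),(-.0047,.031),(-.0047,.033))]
    print("A blade",((proj("scene",p+r.apply(q))-[240,138]+.5)*18).round().astype(int).tolist())
# yellow mask extents
im=cv2.imread('pics/scene_12.png')[138:174,240:270];h=cv2.cvtColor(im,cv2.COLOR_BGR2HSV);m=((h[...,0]>12)&(h[...,0]<32)&(h[...,1]>130)).astype(np.uint8); m[:, :5]=0;m[24:]=0
ys,xs=np.nonzero(m); print(len(xs),(xs.mean()+.5)*18,(ys.mean()+.5)*18,"pred",((proj("scene",p+r.apply([[0,0,-.0111],[0,.007,-.0111]]))-[240,138]+.5)*18))
E
```

```text
0.0039 [[346, 392], [331, 297], [170, 358], [157, 263]]
-0.0261 [[448, 157], [431, 63], [267, 120], [252, 25]]
A blade [[300, 368], [196, 556], [193, 534], [187, 548]]
A blade [[212, 351], [111, 540], [108, 518], [102, 533]]
159 324.96226415094344 239.1509433962264 pred [[299.96072292 210.86659046]
 [307.66082024 258.46719565]]
```

Emit:
apply_moves(
  series=[
    [0.001,0.002,0.008,0,0.002,0.003],
    [0,0,0.016,0,0,0],
    [0,0,0.018,0,0,0],
    [0,0,0.014,0,0,0],
    [0,0,0.008,0,0,0],
    [0,0,0.003,0,0,0],
    [0,0,0,0,0,0],
    [0,0,0,0,0,0],
  ],
)

```text
clock: 24.55
eef_pos: [0.4954, 0.0774, 0.1809]
tool_rot: [-1.426, 2.234, -0.307]
contact_force: [0.5, -0.0, 0.3]
finger_gap: 0.198
```

```bash
python3 -c "
from st import *
st('13');ks()
a=cv2.imread('pics/top_13.png');crop(a,215,175,60,55,11,'a13.png')
b=cv2.imread('pics/scene_13.png');crop(b,200,140,70,70,9,'b13.png')"
```

```text
t 24.55 p [0.4954 0.0774 0.1809] axial 0.0944 xt -0.0176 yr 0.0115 q [-0.08 -0.21  2.17  0.17  0.68  1.82] gap 0.198
F axial 0.0 xt 0.6 yr -0.1 Ttool [-0.26  0.18 -0.01] tilt err deg [ 2.0000e-02 -1.6000e-01 -1.4796e+02]
key radial 0.0208 tang -0.0005 axial 0.0946 rot->target [-0.0027  0.0006 -0.0006]
F rad -0.6 tan 0.6 ax -0.6 gap 0.196 t 24.65
```

View pics/b13.png

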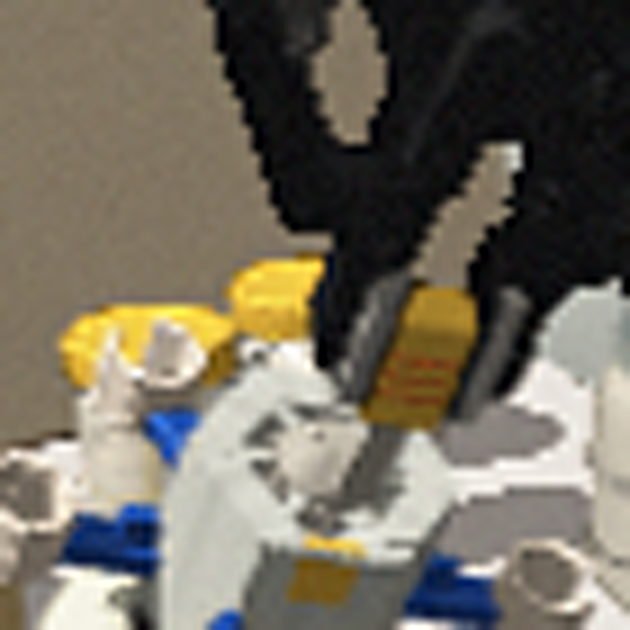

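View pics/a13.png

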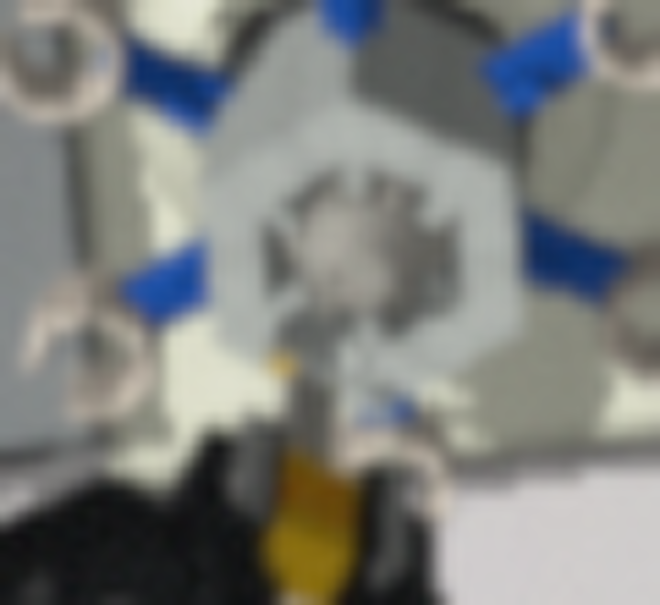

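```bash
python3 - <<'E'
from st import *
p,r=cur()
tip=p+r.apply([[.0045,-.0031,.0369],[-.0045,-.0031,.0369],[.0045,-.0015,.0349],[-.0045,-.0015,.0349],[.0045,.0047,.0039],[-.0045,.0047,.0039]])
f=lambda n,q:((proj(n,q)-([215,175] if n=="top" else [200,140])+.5)*(11 if n=="top" else 9)).round().astype(int).tolist()
print("top blade",f("top",tip)); print("scene blade",f("scene",tip))
ax=(tip[0]-C)@N; land=tip-(ax-.05)*N; print("axial tip",ax,"land",f("top",land[:2]),f("scene",land[:2]))
for th in(145,148): print(th,"slot corners (16,22.8)x±5.5",[ (f("top",q[None])[0],f("scene",q[None])[0]) for q in [C+.05*N+a*dd(th)+b*dd(th+90) for a in(.016,.0228) for b in(.0055,-.0055)]])
E
python3 - <<'E'
import sys; sys.path.insert(0,'.')
from h import *
import os; os.chdir('.')
a=cv2.imread('pics/top_13.png');crop(a,230,190,28,28,20,'a13z.png')
b=cv2.imread('pics/scene_13.png');crop(b,220,180,36,30,18,'b13z.png')
E
```

```text
top blade [[346, 365], [299, 345], [341, 377], [295, 358], [321, 491], [273, 471]]
scene blade [[365, 493], [325, 487], [369, 492], [328, 486], [414, 412], [372, 405]]
axial tip 0.05771680243475533 land [[347, 345], [300, 325]] [[355, 518], [315, 511]]
145 slot corners (16,22.8)x±5.5 [([354, 340], [358, 514]), ([298, 313], [308, 504]), ([335, 370], [358, 536]), ([280, 343], [309, 527])]
148 slot corners (16,22.8)x±5.5 [([359, 340], [361, 513]), ([302, 316], [312, 506]), ([342, 371], [364, 536]), ([285, 347], [314, 529])]
```

View pics/b13z.png

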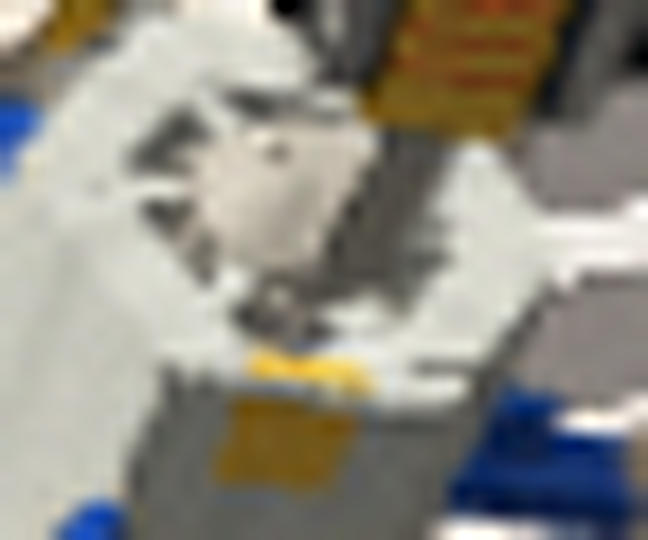

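View pics/a13z.png

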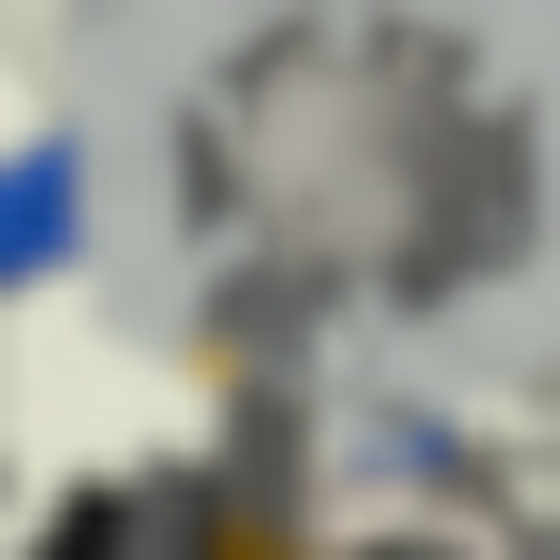

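```bash
sed -i 's/^TH=.*/TH=145./' st.py; python3 -c "
from st import *
ks()"
```

```text
key radial 0.0208 tang 0.0006 axial 0.0946 rot->target [-0.0027  0.0007  0.0518]
F rad -0.6 tan 0.6 ax -0.6 gap 0.196 t 24.65
```

Emit:
apply_moves(
  series=[
    [-0.001,0.0003,0.002,-0.003,0,0.052],
    [0,0,0.003,0,0,0],
    [0,0,0.002,0,0,0],
    [0,0,0,0,0,0],
    [0,0,0,0,0,0],
  ],
)

```text
clock: 25.15
eef_pos: [0.4987, 0.0789, 0.1745]
tool_rot: [-1.368, 2.269, -0.286]
contact_force: [0.4, -0.3, -0.8]
finger_gap: 0.198
```

```bash
python3 -c "
from st import *
st('14');ks()
a=cv2.imread('pics/top_14.png');crop(a,230,190,28,28,20,'a14z.png')
b=cv2.imread('pics/scene_14.png');crop(b,220,180,36,30,18,'b14z.png')"
```

```text
t 25.15 p [0.4987 0.0789 0.1745] axial 0.0871 xt -0.0178 yr 0.0125 q [-0.08 -0.19  2.16  0.17  0.67  1.87] gap 0.198
F axial -0.9 xt -0.1 yr -0.4 Ttool [-0.2   0.21  0.02] tilt err deg [-4.00e-02  1.10e-01 -1.45e+02]
key radial 0.0218 tang -0.0000 axial 0.0871 rot->target [ 0.0015  0.0001 -0.0001]
F rad 1.0 tan 0.3 ax -0.5 gap 0.201 t 25.25
```

View pics/b14z.png

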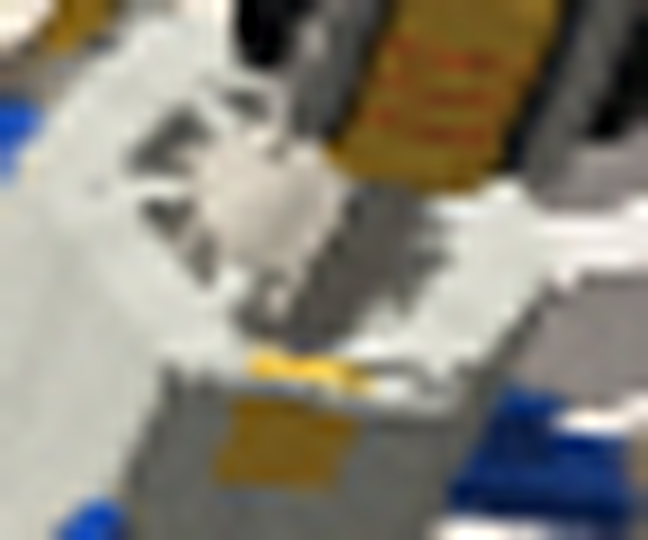

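View pics/a14z.png

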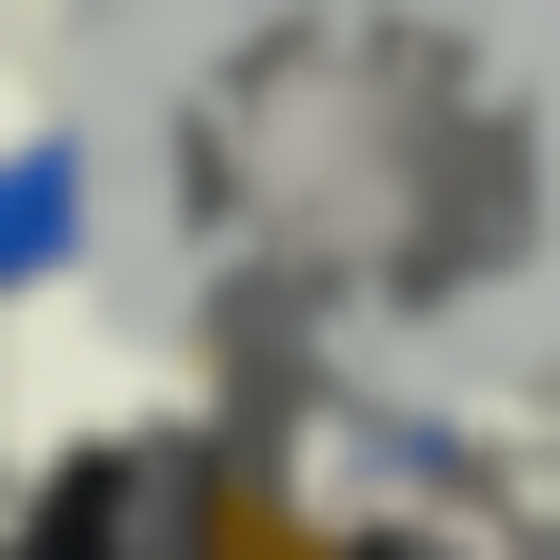

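Emit:
apply_moves(
  series=[
    [-0.0006,-0.0004,0.001,0,0,0],
    [0,0,0.001,0,0,0],
    [0,0,0.001,0,0,0],
    [0,0,0,0,0,0],
  ],
)

```text
clock: 25.65
eef_pos: [0.501, 0.0794, 0.1723]
tool_rot: [-1.367, 2.269, -0.286]
contact_force: [0.1, -1.0, 0.7]
finger_gap: 0.196
```

```bash
python3 -c "
from st import *
ks()"
```

```text
key radial 0.0212 tang -0.0007 axial 0.0841 rot->target [ 0.0013  0.0002 -0.0003]
F rad -0.8 tan 0.6 ax 0.6 gap 0.196 t 25.65
```

Emit:
apply_moves(
  series=[
    [0,0,0.001,0,0,0],
    [0,0,0.001,0,0,0],
    [0,0,0,0,0,0],
  ],
)

```text
clock: 25.95
eef_pos: [0.5023, 0.0794, 0.1709]
tool_rot: [-1.367, 2.268, -0.287]
contact_force: [0.9, -1.1, 0.5]
finger_gap: 0.196
```

```bash
python3 -c "
from st import *
ks()"
```

```text
key radial 0.0208 tang -0.0009 axial 0.0822 rot->target [ 0.0004  0.0005 -0.0004]
F rad -1.5 tan 0.5 ax 0.0 gap 0.196 t 25.95
```

Emit:
apply_moves(
  series=[
    [0,0,0.001,0,0,0],
    [0,0,0.001,0,0,0],
    [0,0,0.001,0,0,0],
    [0,0,0,0,0,0],
  ],
)

```text
clock: 26.35
eef_pos: [0.504, 0.0796, 0.1685]
tool_rot: [-1.366, 2.268, -0.287]
contact_force: [2.4, -1.2, 3.0]
finger_gap: 0.197
```

```bash
python3 -c "
from st import *
ks()"
```

```text
key radial 0.0205 tang -0.0010 axial 0.0793 rot->target [-0.0001  0.0007 -0.0004]
F rad -3.7 tan -0.8 ax 1.4 gap 0.197 t 26.35
```

Emit:
apply_moves(
  series=[
    [0,0,0.001,0,0,0],
    [0,0,0.001,0,0,0],
    [0,0,0.001,0,0,0],
    [0,0,0,0,0,0],
  ],
)

```text
clock: 26.75
eef_pos: [0.5057, 0.0796, 0.1661]
tool_rot: [-1.366, 2.268, -0.288]
contact_force: [2.2, -1.1, 5.0]
finger_gap: 0.195
```

```bash
python3 -c "
from st import *
ks()"
```

```text
key radial 0.0202 tang -0.0010 axial 0.0763 rot->target [-0.0008  0.0008 -0.0003]
F rad -4.3 tan -1.4 ax 3.3 gap 0.195 t 26.75
```

Emit:
apply_moves(
  series=[
    [0,-0.0006,0.001,0,0,0],
    [0,0,0.001,0,0,0],
    [0,0,0.001,0,0,0],
    [0,0,0.001,0,0,0],
    [0,0,0,0,0,0],
  ],
)

```text
clock: 27.25
eef_pos: [0.5083, 0.0796, 0.1631]
tool_rot: [-1.366, 2.267, -0.288]
contact_force: [2.3, -2.5, 4.4]
finger_gap: 0.198
```

```bash
python3 -c "
from st import *
ks()"
```

```text
key radial 0.0194 tang -0.0011 axial 0.0724 rot->target [-0.0011  0.0009 -0.0003]
F rad -4.8 tan 0.0 ax 2.8 gap 0.198 t 27.25
```

Emit:
apply_moves(
  series=[
    [0,-0.0004,0.001,0,0,0],
    [0,0,0.001,0,0,0],
    [0,0,0.001,0,0,0],
    [0,0,0,0,0,0],
  ],
)

```text
clock: 27.65
eef_pos: [0.5102, 0.0795, 0.1607]
tool_rot: [-1.366, 2.267, -0.288]
contact_force: [2.9, -2.2, 5.2]
finger_gap: 0.197
```

```bash
python3 -c "
from st import *
ks()"
```

```text
key radial 0.0189 tang -0.0011 axial 0.0694 rot->target [-0.0013  0.0009 -0.0003]
F rad -5.4 tan -0.7 ax 3.2 gap 0.197 t 27.65
```

Emit:
apply_moves(
  series=[
    [0,-0.0005,0.001,0,0,0],
    [0,0,0.001,0,0,0],
    [0,0,0.001,0,0,0],
    [0,0,0,0,0,0],
  ],
)

```text
clock: 28.05
eef_pos: [0.5121, 0.0795, 0.1585]
tool_rot: [-1.366, 2.267, -0.289]
contact_force: [3.0, -3.5, 4.5]
finger_gap: 0.198
```

```bash
python3 -c "
from st import *
ks()"
```

```text
key radial 0.0182 tang -0.0012 axial 0.0665 rot->target [-0.0016  0.0011 -0.0002]
F rad -5.9 tan 0.6 ax 2.6 gap 0.198 t 28.05
```

Emit:
apply_moves(
  series=[
    [0,0,0.001,0,0,0],
    [0,0,0.001,0,0,0],
    [0,0,0,0,0,0],
  ],
)

```text
clock: 28.35
eef_pos: [0.5133, 0.0795, 0.1569]
tool_rot: [-1.366, 2.267, -0.289]
contact_force: [3.6, -3.4, 5.5]
finger_gap: 0.197
```

```bash
python3 -c "
from st import *
ks()"
```

```text
key radial 0.0180 tang -0.0012 axial 0.0646 rot->target [-0.0021  0.0011 -0.0001]
F rad -6.7 tan -0.0 ax 3.1 gap 0.197 t 28.35
```

```bash
python3 -c "
from st import *
st('15')
a=cv2.imread('pics/top_15.png');crop(a,220,175,45,45,14,'a15z.png')
b=cv2.imread('pics/scene_15.png');crop(b,205,160,50,50,13,'b15z.png')"
```

```text
t 28.35 p [0.5133 0.0795 0.1569] axial 0.0646 xt -0.014 yr 0.0113 q [-0.07 -0.13  2.15  0.17  0.61  1.86] gap 0.197
F axial 3.1 xt 5.5 yr -3.8 Ttool [ 0.95  0.16 -0.02] tilt err deg [-3.0000e-02 -1.8000e-01 -1.4499e+02]
```

View pics/b15z.png

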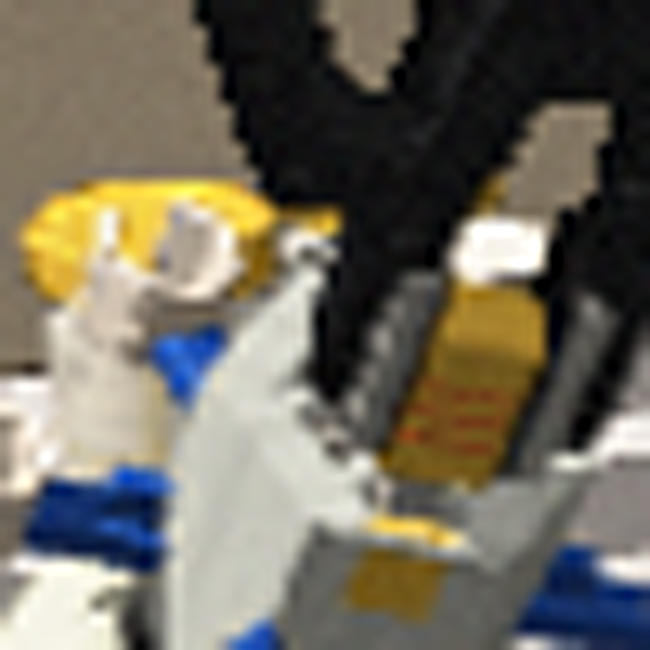

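View pics/a15z.png

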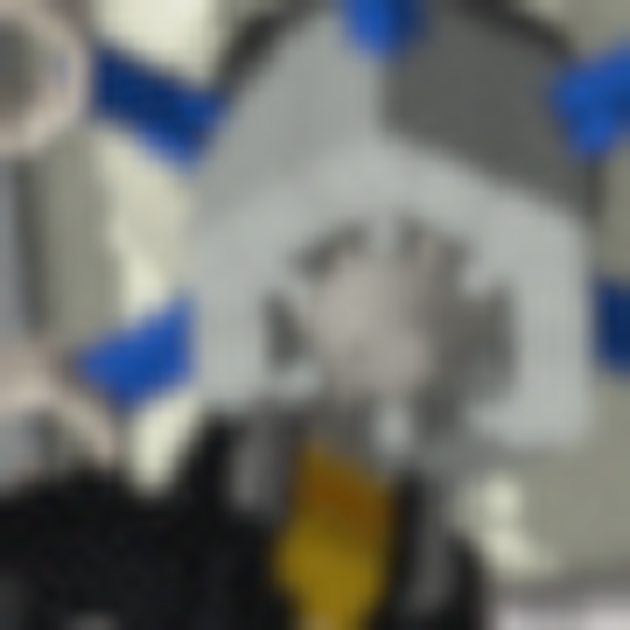

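Emit:
apply_moves(
  series=[
    [0,-0.0006,0.001,0,0,0],
    [0,0,0.001,0,0,0],
    [0,0,0,0,0,0],
  ],
)

```text
clock: 28.75
eef_pos: [0.5145, 0.0795, 0.1555]
tool_rot: [-1.366, 2.267, -0.288]
contact_force: [0.2, -3.0, 7.8]
finger_gap: 0.195
```

```bash
python3 -c "
from st import *
ks()"
```

```text
key radial 0.0176 tang -0.0013 axial 0.0627 rot->target [-0.0014  0.0011 -0.0002]
F rad -4.8 tan 0.4 ax 6.8 gap 0.195 t 28.75
```

Emit:
apply_moves(
  series=[
    [0,0,0.001,0,0,0],
    [0,0,0.001,0,0,0],
    [0,0,0,0,0,0],
  ],
)

```text
clock: 29.05
eef_pos: [0.5154, 0.0797, 0.1544]
tool_rot: [-1.367, 2.266, -0.289]
contact_force: [-6.0, -3.8, 15.2]
finger_gap: 0.196
```

```bash
python3 -c "
from st import *
ks()"
```

```text
key radial 0.0175 tang -0.0015 axial 0.0613 rot->target [-0.0013  0.0012  0.0004]
F rad -3.4 tan 1.4 ax 16.4 gap 0.196 t 29.05
```

Emit:
apply_moves(
  series=[
    [0,0,0.0004,0,0,0],
    [0,0,0,0,0,0],
    [0,0,0,0,0,0],
  ],
)

```text
clock: 29.35
eef_pos: [0.5155, 0.0797, 0.1542]
tool_rot: [-1.367, 2.266, -0.289]
contact_force: [-9.3, -4.6, 18.2]
finger_gap: 0.197
```

```bash
python3 -c "
from st import *
ks();st('16')
b=cv2.imread('pics/scene_16.png');crop(b,205,160,50,50,13,'b16z.png')"
```

```text
key radial 0.0175 tang -0.0015 axial 0.0612 rot->target [-0.0014  0.0012  0.0005]
F rad -2.5 tan 2.4 ax 20.7 gap 0.197 t 29.35
t 29.35 p [0.5155 0.0797 0.1542] axial 0.0612 xt -0.0134 yr 0.0112 q [-0.07 -0.12  2.15  0.18  0.6   1.86] gap 0.197
F axial 20.7 xt 0.7 yr -3.4 Ttool [ 0.26  0.53 -0.02] tilt err deg [-5.0000e-02 -1.3000e-01 -1.4503e+02]
```

View pics/b16z.png

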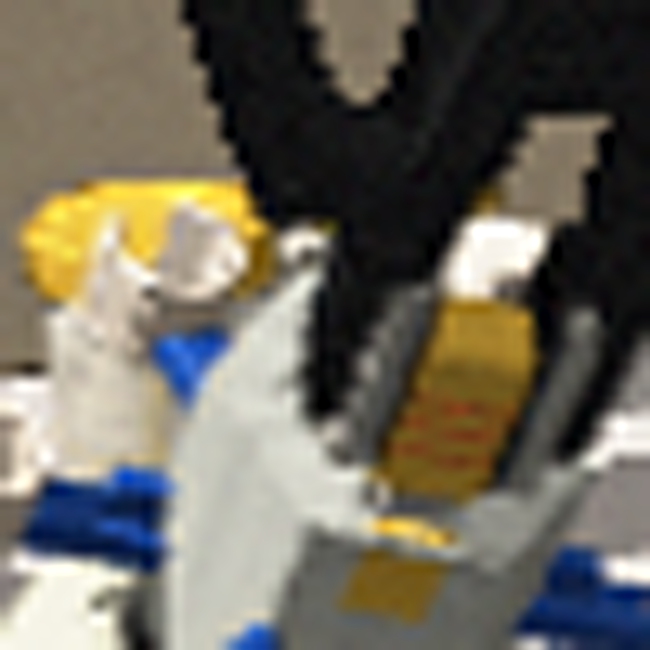

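```bash
python3 - <<'E'
from st import *
p,r=cur()
for oy in(0,.003):
  for z in(.0039,-.0261):
    q=[[a*.009,b*.007+oy,z] for a in(1,-1) for b in(1,-1)]; w=p+r.apply(q)
    print(oy,z,"scene (+f,+b,-f,-b)",((proj("scene",w)-[205,160]+.5)*13).round().astype(int).tolist(),"top",((proj("top",w)-[220,175]+.5)*14).round().astype(int).tolist())
b=cv2.imread('pics/scene_16.png');crop(b,228,178,24,26,24,'b16y.png')
a=cv2.imread('pics/top_16.png');crop(a,225,195,36,36,18,'a16y.png')
E
```

```text
0 0.0039 scene (+f,+b,-f,-b) [[480, 492], [477, 425], [362, 469], [360, 402]] top [[363, 510], [411, 431], [247, 455], [294, 375]]
0 -0.0261 scene (+f,+b,-f,-b) [[541, 351], [537, 283], [420, 326], [418, 258]] top [[357, 615], [406, 535], [237, 558], [286, 477]]
0.003 0.0039 scene (+f,+b,-f,-b) [[481, 507], [478, 439], [362, 484], [361, 416]] top [[353, 527], [400, 448], [236, 472], [284, 392]]
0.003 -0.0261 scene (+f,+b,-f,-b) [[542, 365], [538, 298], [420, 341], [418, 273]] top [[346, 632], [395, 552], [227, 576], [275, 495]]
```

View pics/b16y.png

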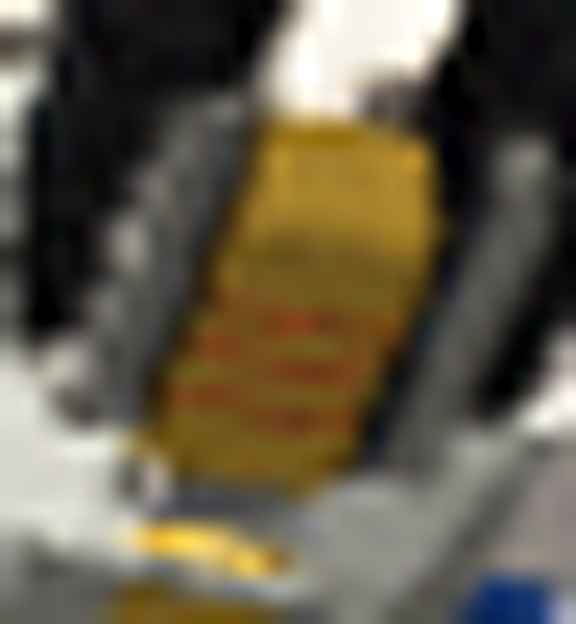

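View pics/a16y.png

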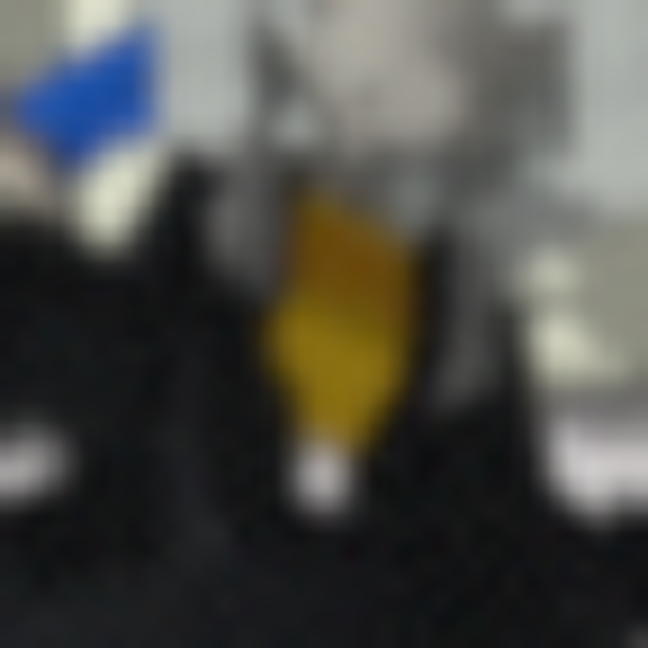

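Emit:
apply_moves(
  series=[
    [0,0,0,0,0,0],
    [0,0,0,0,0,0],
    [0,0,0,0,0,0],
    [0,0,0,0,0,0],
  ],
  gripper=0.5,
)

```text
clock: 29.85
eef_pos: [0.5131, 0.0803, 0.1504]
tool_rot: [-1.369, 2.272, -0.283]
contact_force: [0.6, -0.8, 0.0]
finger_gap: 0.502
```

Emit:
apply_moves(
  series=[
    [0,0,-0.005,0,0,0],
    [0,0,-0.01,0,0,0],
    [0,0,-0.02,0,0,0],
    [0,0,-0.03,0,0,0],
    [0,0,-0.03,0,0,0],
    [0,0,-0.03,0,0,0],
    [0,0,-0.02,0,0,0],
    [0,0,0,0,0,0],
  ],
)

```text
clock: 30.65
eef_pos: [0.4437, 0.0705, 0.2822]
tool_rot: [-1.364, 2.263, -0.292]
contact_force: [0.1, -0.7, 0.4]
finger_gap: 0.501
```

```bash
python3 -c "
from st import *
st('17')
a=cv2.imread('pics/top_17.png');crop(a,220,170,50,50,13,'a17.png')
b=cv2.imread('pics/scene_17.png');crop(b,200,150,60,75,8,'b17.png')"
```

```text
t 30.65 p [0.4437 0.0705 0.2822] axial 0.2081 xt -0.0122 yr 0.0111 q [-0.13 -0.49  2.13  0.15  0.99  1.88] gap 0.501
F axial 0.3 xt 0.2 yr -0.7 Ttool [-0.16  0.17 -0.01] tilt err deg [-9.0000e-02 -5.3000e-01 -1.4502e+02]
```

View pics/b17.png

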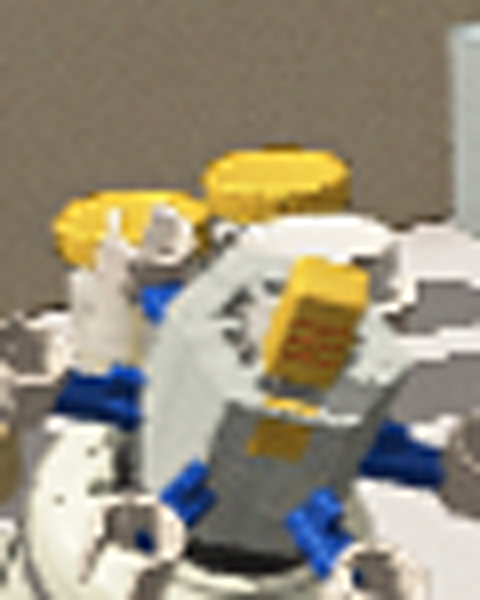

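View pics/a17.png

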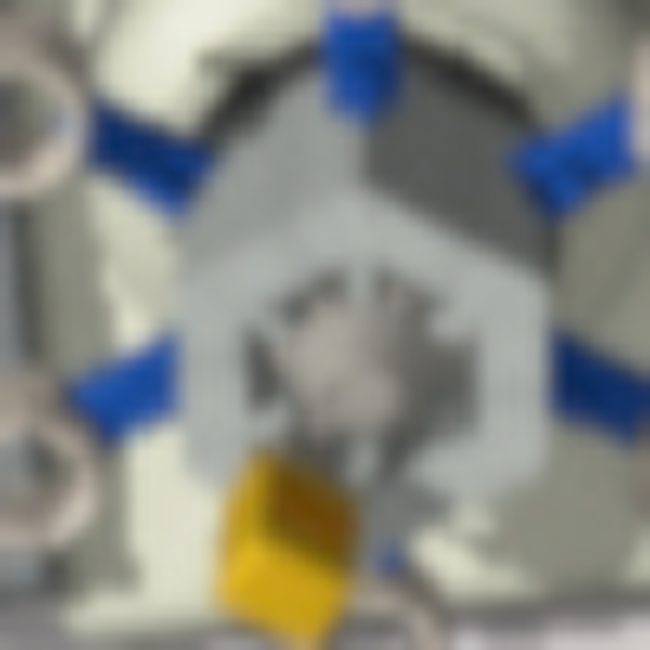

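```bash
python3 - <<'E'
from st import *
for th in(147,):
 for rad in(.0194,.0207):
  for axc in(.0725,.0745,.080):
    o=C+rad*dd(th)
    q=np.array([o+a*.007*dd(th)+b*.009*dd(th+90)+(axc+c*.015)*N for c in(-1,1) for a in(-1,1) for b in(-1,1)])
    print(rad,axc,"bottom/top x (in-,in+,out-,out+)\n  top13",((proj("top",q)-[220,170]+.5)*13).round().astype(int).tolist(),"\n  sc8",((proj("scene",q)-[200,150]+.5)*8).round().astype(int).tolist())
a=cv2.imread('pics/top_17.png');crop(a,232,200,20,22,26,'a17z.png')
b=cv2.imread('pics/scene_17.png');crop(b,228,178,24,28,21,'b17z.png')
E
```

```text
0.0194 0.0725 bottom/top x (in-,in+,out-,out+)
  top13 [[277, 431], [387, 480], [236, 507], [346, 555], [270, 527], [383, 576], [228, 603], [340, 652]] 
  sc8 [[270, 335], [342, 347], [273, 377], [346, 389], [305, 246], [379, 260], [309, 288], [383, 302]]
0.0194 0.0745 bottom/top x (in-,in+,out-,out+)
  top13 [[277, 438], [387, 487], [236, 513], [346, 561], [269, 533], [383, 583], [227, 610], [340, 659]] 
  sc8 [[272, 329], [344, 341], [275, 371], [348, 383], [308, 240], [381, 254], [311, 282], [386, 296]]
0.0194 0.08 bottom/top x (in-,in+,out-,out+)
  top13 [[275, 455], [386, 504], [234, 530], [345, 579], [268, 551], [382, 601], [226, 628], [339, 678]] 
  sc8 [[279, 313], [351, 326], [282, 355], [355, 367], [314, 224], [388, 237], [318, 266], [393, 279]]
0.0207 0.0725 bottom/top x (in-,in+,out-,out+)
  top13 [[273, 439], [384, 487], [233, 514], [342, 562], [266, 534], [379, 583], [224, 610], [336, 659]] 
  sc8 [[270, 338], [342, 351], [273, 380], [346, 393], [306, 250], [379, 264], [309, 292], [384, 306]]
0.0207 0.0745 bottom/top x (in-,in+,out-,out+)
  top13 [[273, 445], [383, 494], [232, 520], [342, 568], [265, 540], [379, 590], [223, 617], [336, 666]] 
  sc8 [[273, 333], [345, 345], [275, 375], [348, 387], [308, 244], [382, 258], [311, 286], [386, 300]]
0.0207 0.08 bottom/top x (in-,in+,out-,out+)
  top13 [[272, 462], [382, 511], [230, 537], [341, 586], [264, 558], [378, 608], [222, 635], [335, 685]] 
  sc8 [[279, 317], [351, 329], [282, 359], [355, 371], [315, 228], [389, 241], [318, 270], [393, 283]]
```

View pics/b17z.png

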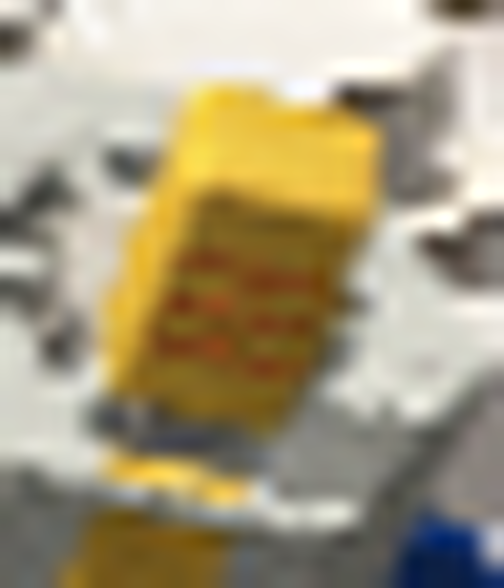

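View pics/a17z.png

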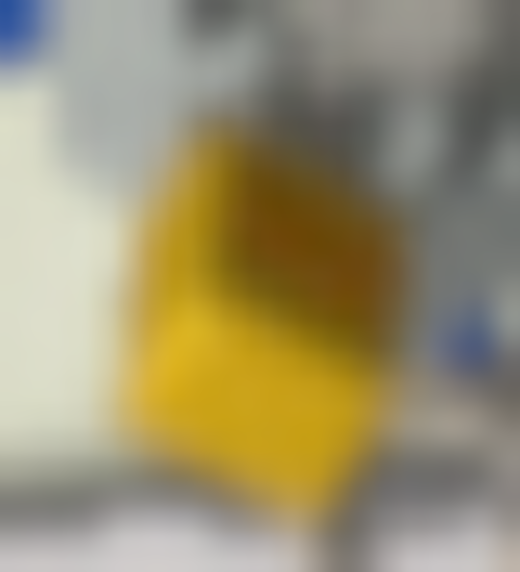

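```bash
python3 - <<'E'
from st import *
for n,b in(("top",(230,198,256,224)),("scene",(226,176,252,200))):
    im=cv2.imread(f'pics/{n}_17.png')[b[1]:b[3],b[0]:b[2]]; h=cv2.cvtColor(im,cv2.COLOR_BGR2HSV)
    m=((h[...,0]>8)&(h[...,0]<34)&(h[...,1]>110)).astype(np.uint8)
    k,l,s,c=cv2.connectedComponentsWithStats(m); i=1+np.argmax(s[1:,4]); m=(l==i)
    print(n,s[i],c[i]+[b[0],b[1]])
    for row in m: print("".join("#" if x else "." for x in row))
    th=147;o=C+.0205*dd(th)
    q=np.array([o+a*.007*dd(th)+e*.009*dd(th+90)+(.0735+d*.015)*N for d in(-1,1) for a in(-1,1) for e in(-1,1)])
    u=proj(n,q).astype(np.float32); hu=cv2.convexHull(u); M=cv2.moments(hu); print("pred area",M['m00'],"ctr",M['m10']/M['m00'],M['m01']/M['m00'],u.min(0),u.max(0))
# same for the start images
for n,b in(("top",(150,170,190,205)),("scene",(140,235,175,270))):
    im=cv2.imread(f'pics/{n}0.png')[b[1]:b[3],b[0]:b[2]]; h=cv2.cvtColor(im,cv2.COLOR_BGR2HSV)
    m=((h[...,0]>8)&(h[...,0]<34)&(h[...,1]>110)); ys,xs=np.nonzero(m)
    q=np.array([np.array([.5505,.239,.051])+a*.007*XR+e*.009*YR+[0,0,d*.03] for d in(0,1) for a in(-1,1) for e in(-1,1)])
    hu=cv2.convexHull(proj(n,q).astype(np.float32)); M=cv2.moments(hu); print("start",n,m.sum(),xs.mean()+b[0],ys.mean()+b[1],"pred",M['m00'],M['m10']/M['m00'],M['m01']/M['m00'])
E
```

```text
top [  7   7  10  15 121] [241.58677686 212.14049587]
..........................
..........................
..........................
..........................
..........................
..........................
..........................
..........##..............
.........#####............
........########..........
........#########.........
.......##########.........
.......##########.........
.......##########.........
.......##########.........
.......##########.........
.......##########.........
.......##########.........
.......##########.........
........########..........
..........######..........
............###...........
..........................
..........................
..........................
..........................
pred area 148.41939067153726 ctr 242.97688523549627 211.92353906085168 [236.74579 203.38664] [249.04066 220.39915]
scene [  7   6  13  17 155] [238.97419355 189.68387097]
..........................
..........................
..........................
..........................
..........................
..........................
...........####...........
...........########.......
..........##########......
..........##########......
.........###########......
.........###########......
.........###########......
........###########.......
........###########.......
........##########........
.......###########........
.......###########........
.......##########.........
.......##########.........
.......#########..........
..........######..........
..............#...........
..........................
pred area 184.08221302868333 ctr 240.445644856363 189.2617399742605 [233.41351 180.33495] [247.59631 198.14616]
start top 78 170.8974358974359 189.57692307692307 pred 90.85173495765775 170.85612733242425 189.82969876699977
start scene 186 155.61290322580646 250.61827956989248 pred 219.29080194071867 155.63935972543757 250.64971366118334
```

```bash
python3 - <<'E'
from st import *
from scipy.optimize import least_squares
obs={"top":(241.587,212.140),"scene":(238.974,189.684)}
def res(v,th):
    o=C+v[0]/1e3*dd(th)+v[1]/1e3*dd(th+90); out=[]
    q=np.array([o+a*.007*dd(th)+e*.009*dd(th+90)+(v[2]/1e3+d*.015)*N for d in(-1,1) for a in(-1,1) for e in(-1,1)])
    for n in obs:
        M=cv2.moments(cv2.convexHull(proj(n,q).astype(np.float32))); out+=[M['m10']/M['m00']-obs[n][0],M['m01']/M['m00']-obs[n][1]]
    return out
for th in(141,145,148):
    r=least_squares(lambda v:res(v,th),[20,0,73],diff_step=1e-3); print(th,r.x.round(2),np.round(r.fun,2))
# hub state now: arms & patch
def cast(n,uv,ax):
    e,d=ray(n,uv); O=C+ax*N; q=e+d*((O-e)@N)/(d@N)-O; return np.array([q@XT,q@YR])
im=cv2.imread("pics/top_17.png"); h=cv2.cvtColor(im,cv2.COLOR_BGR2HSV)
m=((h[...,0]>100)&(h[...,0]<130)&(h[...,1]>130)).astype(np.uint8); mm=np.zeros_like(m); mm[160:230,205:300]=m[160:230,205:300]
k,l,s,ce=cv2.connectedComponentsWithStats(mm)
for i in range(1,k):
    if s[i,4]>6: w=cast("top",ce[i],.018); print(s[i,4],w.round(4),np.degrees(np.arctan2(w[1],w[0])).round(1))
E
```

```text
141 [22.22  0.   73.26] [-0.08 -0.1   0.31  0.06]
145 [22.17 -1.75 73.34] [-0.18 -0.12  0.21  0.01]
148 [22.05 -2.91 73.33] [-0.17 -0.12  0.21  0.01]
35 [ 0.0342 -0.0025] -4.3
32 [0.0221 0.0308] 54.4
41 [ 0.0151 -0.0321] -64.8
31 [-0.0168  0.0401] 112.7
29 [-0.0241 -0.032 ] -127.0
```

Emit:
apply_moves(
  series=[
    [0,0,-0.02,0,0,0],
    [0,0,-0.02,0,0,0],
    [0,0,0,0,0,0],
    [0,0,0,0,0,0],
    [0,0,0,0,0,0],
    [0,0,0,0,0,0],
  ],
)

```text
clock: 31.35
eef_pos: [0.4225, 0.0684, 0.3104]
tool_rot: [-1.369, 2.272, -0.283]
contact_force: [-0.1, -0.4, 0.1]
finger_gap: 0.499
```

```bash
python3 - <<'E'
from st import *
st('18')
for n,b in(("top",(230,198,256,224)),("scene",(226,176,252,200))):
    im=cv2.imread(f'pics/{n}_18.png')[b[1]:b[3],b[0]:b[2]]; h=cv2.cvtColor(im,cv2.COLOR_BGR2HSV)
    m=((h[...,0]>8)&(h[...,0]<34)&(h[...,1]>110)).astype(np.uint8)
    k,l,s,c=cv2.connectedComponentsWithStats(m); i=1+np.argmax(s[1:,4]); print(n,s[i,4],c[i]+[b[0],b[1]])
E
```

```text
t 31.35 p [0.4225 0.0684 0.3104] axial 0.2432 xt -0.0165 yr 0.0116 q [-0.14 -0.57  2.11  0.15  1.1   1.88] gap 0.499
F axial 0.2 xt -0.1 yr -0.3 Ttool [-0.16  0.14  0.02] tilt err deg [-3.0000e-02  3.7000e-01 -1.4496e+02]
top 121 [241.58677686 212.14049587]
scene 155 [238.97419355 189.68387097]
```

View pics/scene_18.png

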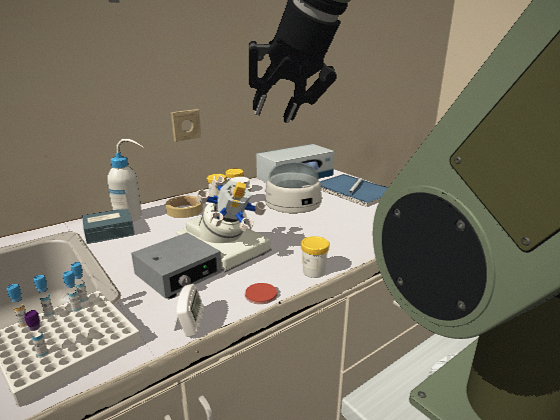

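The picture shows the key upright in the hub around (239,190). The arm is well clear, and the timer (189,310), dish (261,293) and cup (315,257) haven't moved.

```bash
python3 -c "
from rig import *
print(sign_off())"
```

```text
the job is handed in; nothing more can be done
None
```

I fitted the tube head onto the splined shaft and pushed the taper key into the marked keyway. The gripper then let go and backed off, and I handed the job in at about 31 s of the 64 s limit.

- **Head:** it met about 18 N where the splines began to engage. I eased it sideways by 1–2 mm, and it then slid freely down to the flange. The last push there read about 20 N, with the hub's underside within 1 mm of the flange by the arm's reading.
- **Key:** I pressed it in with its sloping side outwards until it read about 20.7 N. Its grip block sits about 23 mm above the slot mouth: 22.4–23.1 mm from the arm, 23.3 mm from the cameras, against the 22–25 mm wanted. Its position in both pictures was identical 0.7 s later.
- **Left alone:** the timer, dish and cup look unmoved, and the gripper is well clear of everything.

**Checks that disagreed:**
- **Key's distance from the shaft axis:** I got 17.5 mm from the arm and about 22 mm from the cameras. The fit implies about 20.7 mm, so the 2 mm tolerance along x rests on the key being wedged tight, not on a direct measurement.
- **Which way the slope faces:** this comes from the blade's outline in two pictures. One tip position was unclear, but the depth reached fits only the correct way round.
- **Head angle:** the head turned about 4° when released and about 3–4° more as the key went in. That is roughly the size of the 6° play, though the shaft itself may also have turned slightly.

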